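Find the heavier of two look-alike lens cells and hold it over the inspection camera

TASK

Two lens cells that look alike stand in the nests of the white block: one holds a thick flint doublet and is clearly heavier, the other a thin single lens. Lift each of them in turn clear of its nest to feel which is the heavier, lower the lighter one back into its own nest, never drop a cell or set it down anywhere else, and take the heavier one to the up-looking camera. Finish while holding it still and level over the ring light, centred on it, with its underside about 50 mm above the ring, and do not touch the camera stand or disturb the other things on the table.

Things in the scene. Friction and masses are not known exactly. Their poses are not given: they have to be found in the camera images.
- cell_a: Black lens cell, 50 mm diameter, 44 mm tall, silvery knurled band 26 to 38 mm up; origin: centre of its underside, z up its axis. Starts upright in either nest of the white block. The two look the same (either name may be the heavier); each weighs 0.12 to 0.39 kg, one at least 0.15 kg more and twice as much as the other. A side grip of 15 to 25 N holds it.
- cell_b: Black lens cell, 50 mm diameter, 44 mm tall, silvery knurled band 26 to 38 mm up; origin: centre of its underside, z up its axis. Starts upright in either nest of the white block. The two look the same (either name may be the heavier); each weighs 0.12 to 0.39 kg, one at least 0.15 kg more and twice as much as the other. A side grip of 15 to 25 N holds it.
- tray: White nest block, 105 mm (its x) by 210 mm (its y), 24 mm tall, screwed down; origin: centre of its underside, z up. Two round open nests at y = +60 and -60 mm (x = 0), 56 mm in diameter with a 2 mm chamfer, 14 mm deep down to the liner: a seated cell's underside is 10 mm above the table, its top 54 mm, so 30 mm stand out of the block.
- liners: The two thin blue liner discs, 55 mm in diameter, fixed on the floors of the nests; the seated cells stand on them, 10 mm above the table. Origin and axes as those of the block.
- station: Fixed inspection stand: aluminium base 110 x 110 x 12 mm, a black camera that looks straight up, and at the top a round ring light 90 mm in diameter with white LEDs, its face 128 mm above the table. Nothing stands higher than the ring. Origin at the centre of the base's underside, z up, on the axis of camera and ring.
- view (a point): The viewing point: on the axis of the camera and ring light, 50 mm above the ring's face (178 mm above the table). The middle of the held cell's underside belongs here.
- iris_post: Bystander: a small black iris on a steel post in a post holder, foot 75 x 50 mm, 105 mm tall, loose; origin at the centre of the foot's underside.
- red_bracket: Bystander: red U-shaped bracket, 56 x 60 mm and 50 mm tall, loose; origin at the centre of its underside.
- driver: Bystander: screwdriver with an orange handle, 170 mm long, lying on the table; its length is along its x.
Mind the look-alikes: they are no part of the job. What is shaped like the station but purple is not meant.

How it is judged:
By the outcome, as a careful person would: the job done as asked, in the order asked, and still so for the second after the job is handed in, while the arm keeps its last pose, push and grip.
It also fails if it takes over 66 s, if anything falls off the work surface, if the arm or the gripper's body presses on something with over 40 N, if the wrist force passes 120 N, or if a joint passes its speed limit or range.

ROBOT

A 7-joint arm with a two-finger parallel gripper is mounted at the origin on the work surface. World frame = base frame: x ahead of the robot, y to its left, z up, the work surface at z = 0. Lengths are in mm, angles in rad, forces in N, time in s.
With the tool pointing down it reaches from about 400 to 875 mm from the base axis. Payload 4.4 kg.
Tool frame: the origin (TCP) lies midway between the tips of the shut fingers; the grasp point (between the pads) lies 19 mm behind it; x points along the fingers, z is the direction in which the jaws open and shut, and the axes are right-handed (so a half turn about x gives the same grasp; the last joint's range is limited). The gripper opens to 85 mm and grips with 20 to 120 N. Pads are 22 mm wide; open, the fingers measure 114 mm over their backs; the gripper's body (76 mm by 85 mm) begins 54 mm behind the grasp point. The pads swing forward as they close: fully open they stand 13 mm farther back than shut.
Start: joints at [-1.357, 0.628, 0.038, 1.517, -0.027, 0.996, -0.02], TCP at [179.48, 624.744, 192.013] pointing down, gripper open.
Joint ranges: [-3.06, 3.06], [-0.37, 2.12], [-1.25, 1.32], [0.18, 2.47], [-1.1, 4.24], [0.23, 1.98], [-2.94, 2.94]. Speed limits (rad/s): [2.57, 2.57, 3.14, 3.14, 3.14, 3.14, 3.14].

INTERFACE

Orientations are given as [roll, pitch, yaw] about the fixed x, y, z axes, in that order (R = Rz(yaw) Ry(pitch) Rx(roll)).
In Python, from cell import ctrl gives the robot as it stands. The module is installed in compiled form; this text tells all that it offers.
- The arm moves only by the tool servo_tool, never from a script. Its argument "rows" is a list of rows, each an object of numbers: "dx", "dy", "dz": the shift along the tool's x, y, z in units of 750 mm (1.0 is 750 mm); "wx", "wy", "wz": the turn, a rotation vector about the tool's x, y, z in units of 6 degrees (1.0 is 6 degrees); "fingers": the closure, from 0 (fully open) to 1 (shut). In form: [{"dx": .., "dy": .., "dz": .., "wx": .., "wy": .., "wz": .., "fingers": ..}, ...]. A call has 1 to 5 rows; each row shifts and turns the commanded pose from where the row before left it, along the tool's axes as they then stand; what a row does not reach is not made up. A row lasts 1/8 s, in which the tool goes at most 62.5 mm and 10.7 degrees, less where a joint would pass 70% of its speed; a pose out of reach is approached as far as the arm can. A call with a number of a shift or a turn outside -1 to 1 is refused whole. A call with a gripper value outside its range is refused whole. The fingers move at their own pace and stop on an object; the grip force is fixed at half the most. Time passes only in rows, so rows that do not move let the fingers close. It gives the time, the measured TCP pose, the force and the opening at its end, in the units of the state.
- ctrl.read_state(): the state, without advancing time (a new reading comes with each control period).
- ctrl.get_image(name): name is "side" or "top"; returns the picture (420x560x3 uint8, red, green, blue); there is no depth.
- ctrl.camera_info(name): a dict with "fovy" (degrees; the focal length in pixels is half the picture's height over the tangent of half this angle, whatever the lens; pixels are square), "cx", "cy" (the principal point, pixels), "R" (3x3) and "t" (3): a world point X has camera coordinates R X + t. Camera axes: x right, y down, z forward; pixel columns grow to the right and rows downward; lengths in mm; the calibration is good to about 2 mm. A picture is of the moment at which its call begins. camera_info takes no time and is no camera call.
- ctrl.finish_job(): hands the job in, once; it reports no verdict.
Trained networks look in the newest picture that a camera, given by its name, has taken for a name from the list of things; names that differ only in an ending like _2 or _b are one class to them, and where a whole thing is asked for, a point or a joint stands for the part that bears it (a point fixed in the world has none). Each returns a list of dicts, best first, with "conf" (0 to 1); they miss things now and then, are a little off and sometimes report something else, mostly with a low value. They report only what shows in the picture. A call takes as long as a camera call. They do not tell look-alikes from the thing itself.
- ctrl.search_frame(label, camera): "extent" ([centre column, centre row, width, height] in pixels, round what is visible of it).
- ctrl.silhouettes(label, camera): "region" (420x560 bool, what is visible of it) and "extent" ([centre column, centre row, width, height] in pixels, round what is visible of it).
- ctrl.mark_of(label, camera): "point" ([column, row] in pixels: a listed point, or the origin of a listed thing).
The state is a dict: "clock": time; "qpos": joint angles; "qd": joint speeds; "tau": joint torques, N m; "eef_pos": TCP position; "tool_rot": TCP orientation; "force": force on the tool from outside, world axes, zero at the start; "torque": the same for the moment, N m; "width": finger opening in mm.
Only numpy, scipy, OpenCV 4.12 (cv2) and the standard library are available. Lean on these libraries where they do the work, as an engineer would, in place of code of your own. Each camera call takes 0.05 s, during which the arm holds its last target.

## Working session

There is one attempt and no reset: what is moved stays moved. The work goes in short steps, Python scripts to look and compute and a tool call to move; the robot and the scene stay as the last step left them, time stands still between calls to the robot, and variables do not carry over. Pictures are saved under pics/ and viewed, and the job is handed in when it is done.

Besides the shell and the picture viewer there is one more tool, called after ">>>" in YAML: its name, and indented under it one key for each argument. servo_tool: Moves the arm, as the interface text tells. Its arguments: {"type":"object","properties":{"rows":{"type":"array"}},"required":["rows"]}

```bash
mkdir -p pics
python3 - <<'E'
from cell import ctrl
import cv2
print(ctrl.read_state())
for n in("side","top"):
    im=ctrl.get_image(n); cv2.imwrite(f"pics/{n}0.png",im[:,:,::-1]); print(n,ctrl.camera_info(n))
    for l in("cell_a","tray","station","view","liners"):
        for f in (ctrl.search_frame,ctrl.mark_of):
            try: print(l,f.__name__ if hasattr(f,'__name__') else '',[{k:(v if k=='conf' else [round(x,1) for x in v]) for k,v in d.items()} for d in f(l,n)])
            except Exception as e: print(l,e)
E
```

```text
{'clock': 0.0, 'qpos': array([-1.35685334,  0.62935145,  0.03842019,  1.51836729, -0.0269415 ,
        0.99630471, -0.02001116]), 'qd': array([ 2.13163447e-03, -2.62063399e-05, -9.74532484e-04,  7.73171244e-04,
       -1.78306699e-04, -7.32176770e-04,  5.95110021e-04]), 'tau': array([ 7.68112259e-04, -5.63413203e+01,  1.22631602e+00, -1.93444204e+01,
        1.10039275e-02,  1.03064929e-02,  9.46803084e-06]), 'eef_pos': array([179.25540058, 624.06270827, 191.08556416]), 'tool_rot': array([-3.10924432,  1.56888285, -1.81815268]), 'force': array([-0.93215142,  0.82432071, -1.21750315]), 'torque': array([0.03990995, 0.04390849, 0.01072109]), 'width': 85.48743056897011}
side {'fovy': 43.77872340979657, 'cx': 273.8633223002782, 'cy': 219.23379858076012, 'R': array([[ 0.70206979, -0.71210673, -0.00142195],
       [-0.38300113, -0.37591792, -0.84379847],
       [ 0.60034003,  0.59295002, -0.5366583 ]]), 't': array([-350.95626946,  366.79671903, 1003.10269541])}
cell_a call [{'extent': [317.8, 300.8, 19.7, 24.9], 'conf': 0.94}, {'extent': [338.6, 338.4, 22.9, 28.5], 'conf': 0.81}]
cell_a cal
[... 1815 characters left out ...]
f': 0.29}]
station call [{'extent': [220.8, 216.1, 55.2, 48.2], 'conf': 0.9}, {'extent': [239.8, 296.0, 51.4, 48.3], 'conf': 0.87}, {'extent': [154.1, 193.5, 57.0, 48.2], 'conf': 0.84}]
station call [{'point': [239.7, 296.9], 'conf': 0.97}, {'point': [222.1, 217.5], 'conf': 0.77}, {'point': [164.0, 282.1], 'conf': 0.76}, {'point': [159.7, 196.6], 'conf': 0.74}]
view call [{'extent': [154.6, 195.0, 55.7, 52.4], 'conf': 0.74}, {'extent': [236.6, 293.8, 49.9, 52.1], 'conf': 0.65}, {'extent': [222.2, 216.0, 47.6, 42.4], 'conf': 0.61}]
view call [{'point': [214.3, 209.8], 'conf': 0.88}, {'point': [230.9, 294.9], 'conf': 0.73}, {'point': [134.0, 179.9], 'conf': 0.57}]
liners call []
liners call []
```

Run:
```python
import cv2
for n,(x0,x1,y0,y1) in {"side":(110,390,140,370),"top":(120,430,160,340)}.items():
    im=cv2.imread(f"pics/{n}0.png")[y0:y1,x0:x1]
    cv2.imwrite(f"pics/{n}0z.png",cv2.resize(im,None,fx=2.5,fy=2.5,interpolation=cv2.INTER_CUBIC))
```

```text
(no output)
```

View pics/side0.png

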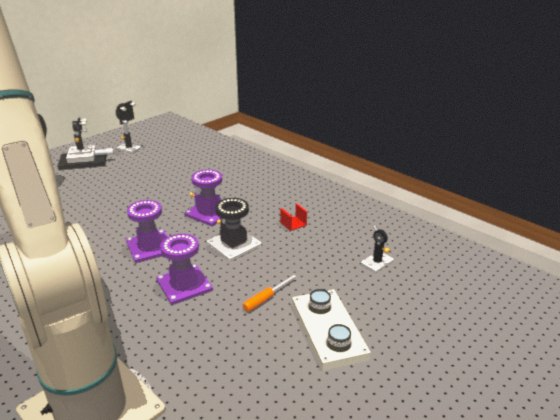

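View pics/top0.png

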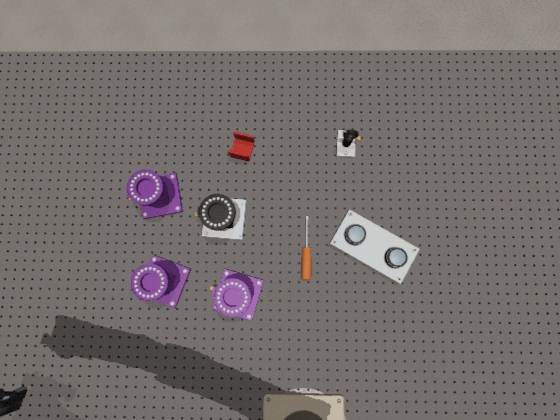

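View pics/side0z.png

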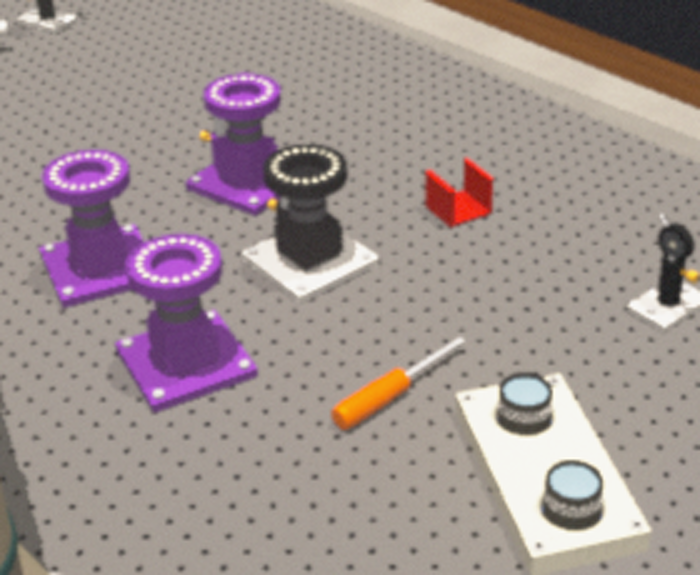

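View pics/top0z.png

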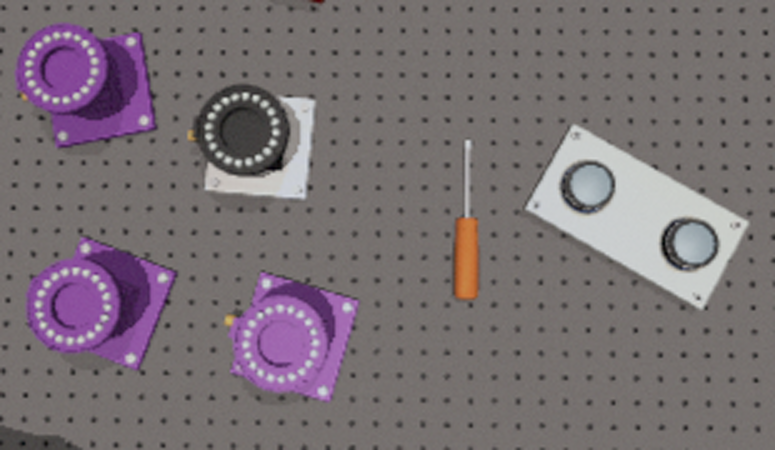

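Side view: the real (black) station has its ring at about (233,208), and the tray is at (331,327) with cells at (320,300) and (340,338). Top view: ring at (218,212), cells at (355,234) and (397,258). The three purple stands are decoys. Next I'll localise precisely.

```bash
cat > h.py <<'E'
import numpy as np,cv2
from cell import ctrl
def K(n):
    c=ctrl.camera_info(n); return 210/np.tan(np.radians(c['fovy']/2)),c['cx'],c['cy'],c['R'],c['t']
def ray(n,p,z):
    f,cx,cy,R,t=K(n); d=R.T@np.array([(p[0]-cx)/f,(p[1]-cy)/f,1]); o=-R.T@t
    return o+d*(z-o[2])/d[2]
def proj(n,X):
    f,cx,cy,R,t=K(n); c=R@np.asarray(X,float)+t; return np.array([cx+f*c[0]/c[2],cy+f*c[1]/c[2]])
E
python3 - <<'E'
from h import *
np.set_printoptions(precision=1,suppress=True)
S={}
for n,box in {"top":[(195,240,190,235)],"side":[(214,252,195,222)]}.items():
    im=cv2.imread(f"pics/{n}0.png"); x0,x1,y0,y1=box[0]
    g=im[y0:y1,x0:x1].astype(int); 
    m=(g.min(2)>110).astype(np.uint8)
    # restrict to pixels surrounded: exclude base by connected area
    k,l,s,c=cv2.connectedComponentsWithStats(m,connectivity=8)
    print(n,"comps",[(tuple(np.round(c[i]+[x0,y0],1)),s[i,4]) for i in range(1,k)])
    hsv=im.astype(int)
    b=((hsv[:,:,0]-hsv[:,:,2])>12)&(hsv[:,:,0]>90)
    bb=np.zeros_like(b); bb[225:360 if n=="side" else 275,300:420]=1; b=(b&bb).astype(np.uint8)
    k,l,s,c=cv2.connectedComponentsWithStats(b)
    for i in range(1,k):
        if s[i,4]>60: print(n,"lens",c[i],s[i],ray(n,c[i],52))
for n,P in {"top":[(574,125),(748,224),(703,309),(527,208)],"side":[(456,393),(562,375),(648,529),(524,557)]}.items():
    o=np.array([120,160]) if n=="top" else np.array([110,140])
    W=np.array([ray(n,np.array(p)/2.5+o,24) for p in P]); print(n,W,W.mean(0))
print("ring",ray("top",np.array([243,130])/2.5+[120,160],128),ray("side",np.array([307,169])/2.5+[110,140],128))
E
```

```text
top comps [((np.float64(195.5), np.float64(190.0)), np.int32(2)), ((np.float64(197.0), np.float64(194.9)), np.int32(24)), ((np.float64(207.5), np.float64(192.9)), np.int32(46)), ((np.float64(221.8), np.float64(191.5)), np.int32(13)), ((np.float64(230.0), np.float64(190.0)), np.int32(1)), ((np.float64(226.1), np.float64(220.8)), np.int32(456)), ((np.float64(238.3), np.float64(191.3)), np.int32(6)), ((np.float64(225.0), np.float64(194.0)), np.int32(1)), ((np.float64(208.2), np.float64(201.9)), np.int32(36)), ((np.float64(217.9), np.float64(197.9)), np.int32(8)), ((np.float64(221.9), np.float64(198.9)), np.int32(8)), ((np.float64(196.9), np.float64(204.2)), np.int32(21)), ((np.float64(226.7), np.float64(202.6)), np.int32(18)), ((np.float64(229.5), np.float64(208.1)), np.int32(8)), ((np.float64(203.1), np.float64(210.1)), np.int32(8)), ((np.float64(227.0), np.float64(218.1)), np.int32(40)), ((np.float64(203.0), np.float64(214.0)), np.int32(9)), ((np.float64(204.5), np.float64(218.0)), np.int32(8)), ((np.float64(195.0), np.float64(220.0)), np.int32(1)), ((np.float64(209.3), np.float64(222
[... 341 characters left out ...]
 [ 512.4 -135.3   52. ]
top lens [397.5 256.7] [390 249  16  16 201] [ 453.1 -239.6   52. ]
side comps [((np.float64(238.2), np.float64(205.1)), np.int32(383)), ((np.float64(218.0), np.float64(219.3)), np.int32(3)), ((np.float64(223.2), np.float64(220.2)), np.int32(6))]
side lens [320. 296.] [311 291  19  11 169] [ 514.2 -135.2   52. ]
side lens [339.4 332.2] [330 326  20  14 211] [ 454.3 -239.7   52. ]
top [[ 577.5 -123.5   24. ]
 [ 473.3 -304.5   24. ]
 [ 384.4 -254.6   24. ]
 [ 488.2  -72.6   24. ]] [ 480.9 -188.8   24. ]
side [[ 490.6  -71.1   24. ]
 [ 581.8 -126.3   24. ]
 [ 477.3 -303.3   24. ]
 [ 380.9 -249.    24. ]] [ 482.6 -187.4   24. ]
ring [555.  214.3 128. ] [553.9 206.3 128. ]
```

Run:
```python
from h import *
from scipy.ndimage import map_coordinates
np.set_printoptions(precision=1,suppress=True)
T={}
for n in("top","side"):
    g=cv2.imread(f"pics/{n}0.png",0).astype(np.float32)
    T[n]=cv2.GaussianBlur(cv2.morphologyEx(g,cv2.MORPH_TOPHAT,np.ones((5,5))),(0,0),.7)
a=np.linspace(0,2*np.pi,80)
def sc(n,x,y,r):
    p=proj(n,[x,y,128]); 
    f,cx,cy,R,t=K(n); W=np.stack([x+r*np.cos(a),y+r*np.sin(a),128+0*a]); c=R@W+t[:,None]
    return np.minimum(map_coordinates(T[n],[cy+f*c[1]/c[2],cx+f*c[0]/c[2]],order=1),50).mean()
for n in T:
    best=[]
    for x in np.arange(540,570,1):
        for y in np.arange(195,225,1):
            for r in(33,34,35,36,37,38,39):
                best.append((sc(n,x,y,r),x,y,r))
    best.sort(reverse=True); print(n,np.array(best[:6]))
# both
best=sorted([(sc("top",x,y,r)+sc("side",x,y,r),x,y,r) for x in np.arange(545,565) for y in np.arange(200,222) for r in(34,35,36,37,38)],reverse=True); print(np.array(best[:5]))
```

```text
Traceback (most recent call last):
  File "h.py", line 4, in K
    c=ctrl.camera_info(n); return 210/np.tan(np.radians(c['fovy']/2)),c['cx'],c['cy'],c['R'],c['t']
ValueError: time passes only in moves, steps and waits
```

```bash
sed -i 's/^def K/import functools\n@functools.lru_cache(None)\ndef K/' h.py
python3 - <<'E'
from h import *
from scipy.ndimage import map_coordinates
np.set_printoptions(precision=1,suppress=True)
T={}
for n in("top","side"):
    g=cv2.imread(f"pics/{n}0.png",0).astype(np.float32)
    T[n]=cv2.GaussianBlur(cv2.morphologyEx(g,cv2.MORPH_TOPHAT,np.ones((5,5))),(0,0),.7)
a=np.linspace(0,2*np.pi,80)
def sc(n,x,y,r):
    f,cx,cy,R,t=K(n); W=np.stack([x+r*np.cos(a),y+r*np.sin(a),128+0*a]); c=R@W+t[:,None]
    return np.minimum(map_coordinates(T[n],[cy+f*c[1]/c[2],cx+f*c[0]/c[2]],order=1),50).mean()
for n in T:
    best=[]
    for x in np.arange(540,570,1):
        for y in np.arange(195,225,1):
            for r in(33,35,37,39):
                best.append((sc(n,x,y,r),x,y,r))
    best.sort(reverse=True); print(n,np.array(best[:6]))
best=sorted([(sc("top",x,y,r)+sc("side",x,y,r),x,y,r) for x in np.arange(545,565) for y in np.arange(200,222) for r in(34,35,36,37,38)],reverse=True); print(np.array(best[:5]))
s=ctrl.read_state(); print(s['clock'],s['eef_pos'],s['tool_rot'])
from scipy.spatial.transform import Rotation as Ro
print(Ro.from_euler('xyz',s['tool_rot']).as_matrix())
E
```

```text
top [[ 49.9 556.  217.   33. ]
 [ 49.9 556.  216.   33. ]
 [ 49.9 557.  217.   33. ]
 [ 49.8 557.  216.   33. ]
 [ 49.7 558.  217.   33. ]
 [ 49.7 557.  215.   33. ]]
side [[ 49.9 560.  212.   33. ]
 [ 49.9 558.  214.   33. ]
 [ 49.9 557.  214.   35. ]
 [ 49.9 559.  213.   33. ]
 [ 49.9 560.  213.   33. ]
 [ 49.9 557.  217.   33. ]]
[[ 99.3 556.  216.   34. ]
 [ 99.3 557.  217.   34. ]
 [ 99.2 556.  217.   34. ]
 [ 99.2 557.  216.   34. ]
 [ 98.7 557.  215.   34. ]]
1.1 [179.5 624.7 192. ] [1.3 1.6 2.6]
[[-0.  -1.   0.3]
 [ 0.   0.3  1. ]
 [-1.   0.   0. ]]
```

```bash
cat > plan.py <<'E'
import sys
from h import *
from scipy.spatial.transform import Rotation as Ro
np.set_printoptions(precision=4,suppress=True)
s=ctrl.read_state(); R=Ro.from_euler('xyz',s['tool_rot']).as_matrix()
print('t',s['clock'],'pos',s['eef_pos'],'w',s['width'],'F',s['force']); print('x',R[:,0],'z',R[:,2],'q',s['qpos'])
if len(sys.argv)>3:
    for i in range((len(sys.argv)-1)//3):
        T=np.array(list(map(float,sys.argv[1+3*i:4+3*i]))); p=s['eef_pos'] if i==0 else last
        d=R.T@(T-p); n=int(np.ceil(np.linalg.norm(d)/45)); print('total units',d/750,'n',n,'per row',d/750/n); last=T
# level correction: rotvec in tool frame taking x to -z
c=np.cross(R[:,0],[0,0,-1]); print('level fix units',R.T@c*180/np.pi/6)
E
python3 plan.py 400 330 192 513 -135.3 192
```

```text
t 1.1 pos [179.4856 624.7446 192.0156] w 85.17060466548335 F [ 0.5935 -0.224   0.4789]
x [-0.  0. -1.] z [0.2762 0.9611 0.    ] q [-1.3568  0.6284  0.0385  1.5174 -0.027   0.9963 -0.02  ]
total units [-0.     -0.3911 -0.2965] n 9 per row [-0.     -0.0435 -0.0329]
total units [-0.     -0.3162 -0.5546] n 11 per row [-0.     -0.0287 -0.0504]
level fix units [ 0.      0.0001 -0.0004]
```

>>> servo_tool:
  rows:
    - {"dy":-0.0435,"dz":-0.033}
    - {"dy":-0.0435,"dz":-0.033}
    - {"dy":-0.0435,"dz":-0.033}
    - {"dy":-0.0435,"dz":-0.033}
    - {"dy":-0.0435,"dz":-0.033}

```text
schema error: expected keys dx, dy, dz, wx, wy, wz, fingers
```

>>> servo_tool:
  rows:
    - {"dy":-0.0435,"dz":-0.033}
    - {"dy":-0.0435,"dz":-0.033}
    - {"dy":-0.0435,"dz":-0.033}
    - {"dy":-0.0435,"dz":-0.033}
    - {"dy":-0.029,"dz":-0.05}

```text
schema error: expected keys dx, dy, dz, wx, wy, wz, fingers
```

>>> servo_tool:
  rows:
    - {"dy":-0.029,"dz":-0.05}
    - {"dy":-0.029,"dz":-0.05}
    - {"dy":-0.029,"dz":-0.05}
    - {"dy":-0.029,"dz":-0.05}
    - {"dy":-0.029,"dz":-0.05}

```text
schema error: expected keys dx, dy, dz, wx, wy, wz, fingers
```

```bash
python3 plan.py 513 -135.3 150
```

```text
t 1.1 pos [179.4856 624.7446 192.0156] w 85.17060466548335 F [ 0.5935 -0.224   0.4789]
x [-0.  0. -1.] z [0.2762 0.9611 0.    ] q [-1.3568  0.6284  0.0385  1.5174 -0.027   0.9963 -0.02  ]
total units [ 0.056  -0.7073 -0.8511] n 19 per row [ 0.0029 -0.0372 -0.0448]
level fix units [ 0.      0.0001 -0.0004]
```

>>> servo_tool:
  rows:
    - {"dx":0,"dy":-0.0435,"dz":-0.033,"wx":0,"wy":0,"wz":0,"fingers":0}
    - {"dx":0,"dy":-0.0435,"dz":-0.033,"wx":0,"wy":0,"wz":0,"fingers":0}
    - {"dx":0,"dy":-0.0435,"dz":-0.033,"wx":0,"wy":0,"wz":0,"fingers":0}
    - {"dx":0,"dy":-0.0435,"dz":-0.033,"wx":0,"wy":0,"wz":0,"fingers":0}
    - {"dx":0,"dy":-0.0435,"dz":-0.033,"wx":0,"wy":0,"wz":0,"fingers":0}

```text
clock: 1.72
eef_pos: [302.9, 459.8, 192.2]
tool_rot: [-0.38, 1.57, 0.911]
force: [0.2, 0.5, -1.0]
width: 85.7
```

>>> servo_tool:
  rows:
    - {"dx":0,"dy":-0.0435,"dz":-0.033,"wx":0,"wy":0,"wz":0,"fingers":0}
    - {"dx":0,"dy":-0.0435,"dz":-0.033,"wx":0,"wy":0,"wz":0,"fingers":0}
    - {"dx":0,"dy":-0.0435,"dz":-0.033,"wx":0,"wy":0,"wz":0,"fingers":0}
    - {"dx":0,"dy":-0.0435,"dz":-0.033,"wx":0,"wy":0,"wz":0,"fingers":0}
    - {"dx":0,"dy":-0.029,"dz":-0.05,"wx":0,"wy":0,"wz":0,"fingers":0}

```text
clock: 2.35
eef_pos: [412.4, 286.8, 192.2]
tool_rot: [-0.78, 1.569, 0.51]
force: [-0.6, -0.5, 0.7]
width: 85.2
```

```bash
python3 plan.py 513 -135.3 150
```

```text
t 2.35 pos [412.3919 286.8295 192.1873] w 85.1585944811867 F [-0.5947 -0.4712  0.7387]
x [ 0.0016  0.0009 -1.    ] z [0.2765 0.961  0.0013] q [-0.7018  0.4176  0.0531  1.9247 -0.0297  0.7983  0.6581]
total units [ 0.056  -0.2845 -0.5039] n 10 per row [ 0.0056 -0.0284 -0.0504]
level fix units [0.     0.0122 0.0121]
```

>>> servo_tool:
  rows:
    - {"dx":0.006,"dy":-0.0285,"dz":-0.05,"wx":0,"wy":0,"wz":0,"fingers":0}
    - {"dx":0.006,"dy":-0.0285,"dz":-0.05,"wx":0,"wy":0,"wz":0,"fingers":0}
    - {"dx":0.006,"dy":-0.0285,"dz":-0.05,"wx":0,"wy":0,"wz":0,"fingers":0}
    - {"dx":0.006,"dy":-0.0285,"dz":-0.05,"wx":0,"wy":0,"wz":0,"fingers":0}
    - {"dx":0.006,"dy":-0.0285,"dz":-0.05,"wx":0,"wy":0,"wz":0,"fingers":0}

```text
clock: 2.98
eef_pos: [462.2, 76.5, 169.6]
tool_rot: [-1.028, 1.57, 0.264]
force: [0.3, -0.7, -0.2]
width: 85.6
```

>>> servo_tool:
  rows:
    - {"dx":0.006,"dy":-0.0285,"dz":-0.05,"wx":0,"wy":0,"wz":0,"fingers":0}
    - {"dx":0.006,"dy":-0.0285,"dz":-0.05,"wx":0,"wy":0,"wz":0,"fingers":0}
    - {"dx":0.006,"dy":-0.0285,"dz":-0.05,"wx":0,"wy":0,"wz":0,"fingers":0}
    - {"dx":0.006,"dy":-0.0285,"dz":-0.05,"wx":0,"wy":0,"wz":0,"fingers":0}
    - {"dx":0.006,"dy":-0.0285,"dz":-0.05,"wx":0,"wy":0,"wz":0,"fingers":0}

```text
clock: 3.6
eef_pos: [513.1, -133.3, 147.0]
tool_rot: [-1.227, 1.57, 0.064]
force: [1.1, 0.1, -0.1]
width: 85.6
```

>>> servo_tool:
  rows:
    - {"dx":0,"dy":0,"dz":0,"wx":0,"wy":0,"wz":0,"fingers":0}
    - {"dx":0,"dy":0,"dz":0,"wx":0,"wy":0,"wz":0,"fingers":0}

```text
clock: 3.85
eef_pos: [512.4, -131.2, 146.9]
tool_rot: [0.68, 1.57, 1.971]
force: [0.3, -1.0, -0.0]
width: 85.6
```

```bash
python3 plan.py 513 -135.3 24
python3 - <<'E'
from h import *
for n in("side","top"):
    im=ctrl.get_image(n)[:,:,::-1]
    b=proj(n,[513,-135,60]).astype(int); x0,y0=max(b[0]-110,0),max(b[1]-110,0)
    cv2.imwrite(f"pics/{n}1.png",cv2.resize(im[y0:y0+200,x0:x0+220],None,fx=2.5,fy=2.5)); print(n,x0,y0)
E
```

```text
t 3.85 pos [ 512.4092 -131.154   146.9228] w 85.62367647440686 F [ 0.2579 -1.0037 -0.0287]
x [-0.0004  0.0009 -1.    ] z [0.276  0.9612 0.0007] q [ 0.1502  0.5167  0.0702  1.9046 -0.0536  0.7226  1.5426]
total units [ 0.1639 -0.0024 -0.0052] n 3 per row [ 0.0546 -0.0008 -0.0017]
level fix units [ 0.      0.007  -0.0057]
side 209 183
top 246 122
```

View pics/side1.png

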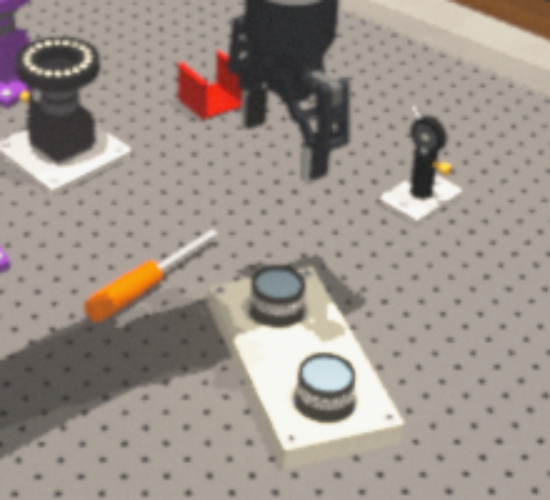

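View pics/top1.png

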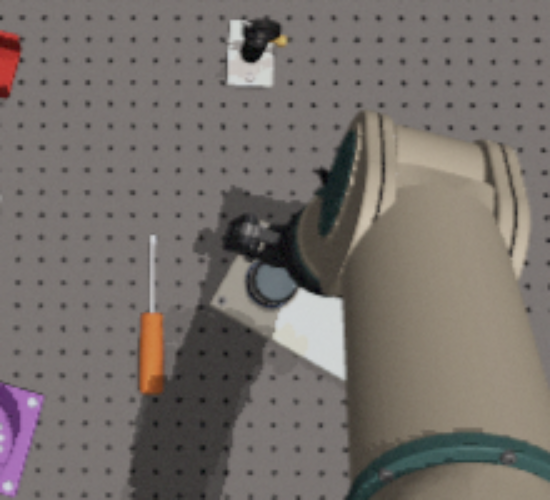

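>>> servo_tool:
  rows:
    - {"dx":0.035,"dy":-0.0024,"dz":-0.0052,"wx":0,"wy":0,"wz":0,"fingers":0}
    - {"dx":0.035,"dy":0,"dz":0,"wx":0,"wy":0,"wz":0,"fingers":0}
    - {"dx":0.025,"dy":0,"dz":0,"wx":0,"wy":0,"wz":0,"fingers":0}
    - {"dx":0,"dy":0,"dz":0,"wx":0,"wy":0,"wz":0,"fingers":0}

```text
clock: 4.45
eef_pos: [512.2, -134.5, 74.8]
tool_rot: [1.457, 1.568, 2.75]
force: [-0.5, 1.0, -0.3]
width: 85.3
```

```bash
python3 plan.py 513 -135.3 24
python3 - <<'E'
from h import *
for n in("side","top"):
    im=ctrl.get_image(n)[:,:,::-1]
    b=proj(n,[513,-135,60]).astype(int); x0,y0=max(b[0]-80,0),max(b[1]-80,0)
    cv2.imwrite(f"pics/{n}2.png",cv2.resize(im[y0:y0+150,x0:x0+160],None,fx=4,fy=4)); print(n,x0,y0)
E
```

```text
t 4.45 pos [ 512.1784 -134.4789   74.8253] w 85.30791047987464 F [-0.4542  0.9586 -0.3219]
x [-0.0028  0.0012 -1.    ] z [0.2741 0.9617 0.0004] q [ 0.1667  0.6291  0.0562  1.9592 -0.0635  0.558   1.5593]
total units [ 0.0678 -0.0016 -0.0008] n 2 per row [ 0.0339 -0.0008 -0.0004]
level fix units [ 0.      0.0034 -0.0292]
side 239 213
top 276 152
```

View pics/side2.png

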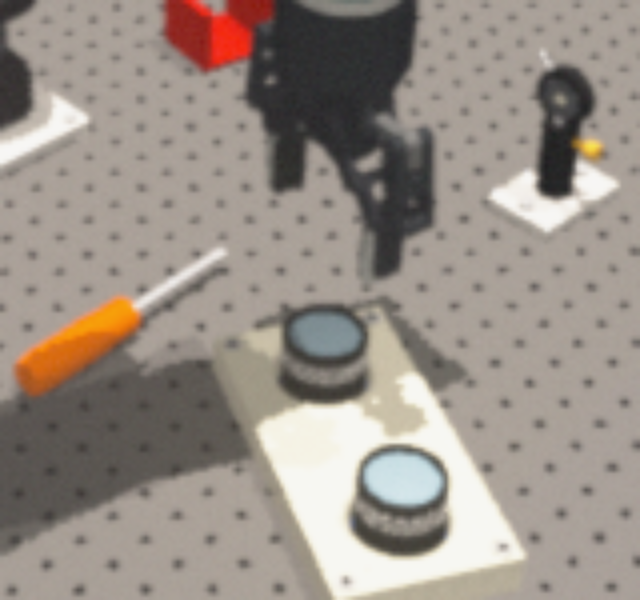

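Run:
```python
from h import *
for z in (-57,-42.5,42.5,57):
  for y in(-11,11):
    p=np.array([512.2,-134.5,88])+z*np.array([.274,.962,0])+y*np.array([-.962,.274,0])
    print(z,y,[((proj(n,p)-o)*4).round() for n,o in(("side",(239,213)),("top",(276,152)))])
```

```text
-57 -11 [array([398., 336.]), array([423., 329.])]
-57 11 [array([365., 349.]), array([414., 363.])]
-42.5 -11 [array([383., 321.]), array([400., 323.])]
-42.5 11 [array([350., 334.]), array([391., 356.])]
42.5 -11 [array([299., 238.]), array([268., 285.])]
42.5 11 [array([267., 250.]), array([259., 318.])]
57 -11 [array([285., 224.]), array([246., 278.])]
57 11 [array([254., 236.]), array([236., 312.])]
```

View pics/top2.png

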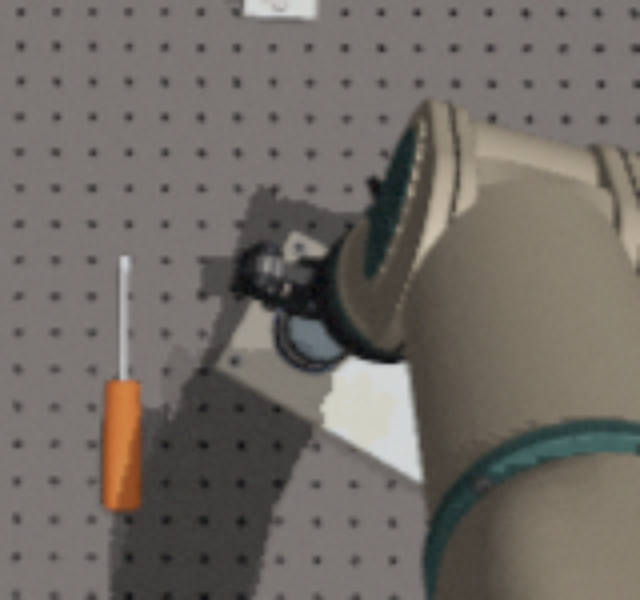

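```bash
python3 - <<'E'
from h import *
for n in("side","top"):
    f,cx,cy,R,t=K(n); print(n,-R.T@t)
for h in(88,130,170):
 for z in (-57,-42.5,42.5,57):
  for y in(-11,11):
    p=np.array([512.2,-134.5,h])+z*np.array([.274,.962,0])+y*np.array([-.962,.274,0])
    print(h,z,y,[((proj(n,p)-o)*4).round() for n,o in(("side",(239,213)),("top",(276,152)))])
for n,o in(("side",(239,213)),("top",(276,152))): print(n,[((proj(n,[512,-135,z])-o)*4).round() for z in(10,54)])
E
python3 - <<'E'
import sys; sys.path.insert(0,'.')
from h import *
im=ctrl.get_image("side")[:,:,::-1]; cv2.imwrite("pics/side3.png",im)
s=ctrl.read_state(); print(s['eef_pos'],s['qpos'],s['clock'])
E
```

```text
side [-215.32334977 -706.82262059  847.32685061]
top [ 414.24506646   45.57753234 1115.20793986]
88 -57 -11 [array([398., 336.]), array([423., 329.])]
88 -57 11 [array([365., 349.]), array([414., 363.])]
88 -42.5 -11 [array([383., 321.]), array([400., 323.])]
88 -42.5 11 [array([350., 334.]), array([391., 356.])]
88 42.5 -11 [array([299., 238.]), array([268., 285.])]
88 42.5 11 [array([267., 250.]), array([259., 318.])]
88 57 -11 [array([285., 224.]), array([246., 278.])]
88 57 11 [array([254., 236.]), array([236., 312.])]
130 -57 -11 [array([403., 276.]), array([439., 323.])]
130 -57 11 [array([370., 289.]), array([430., 358.])]
130 -42.5 -11 [array([388., 262.]), array([415., 316.])]
130 -42.5 11 [array([354., 274.]), array([406., 351.])]
130 42.5 -11 [array([302., 180.]), array([278., 277.])]
130 42.5 11 [array([269., 191.]), array([268., 312.])]
130 57 -11 [array([288., 167.]), array([254., 270.])]
130 57 11 [array([256., 178.]), array([245., 305.])]
170 -57 -11 [array([408., 217.]), array([456., 317.])]
170 -57 11 [array([374., 230.]), array([446., 353.])]
170 -42.5 -11 [array([392., 203.]), array([431., 309.])]
170 -42.5 11 [array([358., 215.]), array([421., 346.])]
170 42.5 -11 [array([305., 123.]), array([288., 268.])]
170 42.5 11 [array([272., 134.]), array([278., 305.])]
170 57 -11 [array([290., 110.]), array([263., 261.])]
170 57 11 [array([258., 121.]), array([253., 298.])]
side [array([318., 388.]), array([321., 331.])]
top [array([310., 332.]), array([321., 326.])]
[ 513.94413627 -135.67718656   76.61712073] [ 0.16740836  0.62645722  0.05701395  1.95726868 -0.06347161  0.55818186
  1.55941086] 4.6
```

View pics/side3.png

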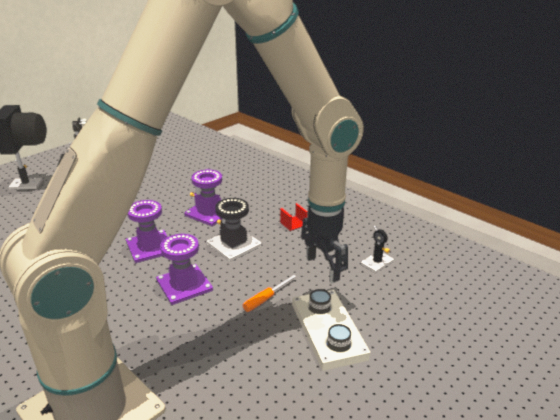

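The images show the fingertips about 40 mm higher than the readout implies. I'll descend a little further, which is safe either way because the open fingers straddle the cell, and look again.

>>> servo_tool:
  rows:
    - {"dx":0.02,"dy":0,"dz":0,"wx":0,"wy":0,"wz":0,"fingers":0}
    - {"dx":0.02,"dy":0,"dz":0,"wx":0,"wy":0,"wz":0,"fingers":0}
    - {"dx":0,"dy":0,"dz":0,"wx":0,"wy":0,"wz":0,"fingers":0}
    - {"dx":0,"dy":0,"dz":0,"wx":0,"wy":0,"wz":0,"fingers":0}

```text
clock: 5.1
eef_pos: [513.1, -136.2, 45.5]
tool_rot: [1.667, 1.57, 2.958]
force: [0.1, -0.4, 0.1]
width: 85.4
```

```bash
cat > look.py <<'E'
import sys
from h import *
i=sys.argv[1]; c=list(map(float,sys.argv[2:5]))
ims=[]
for n in("side","top"):
    im=ctrl.get_image(n)[:,:,::-1]
    b=proj(n,c).astype(int); x0,y0=max(b[0]-50,0),max(b[1]-65,0)
    z=cv2.resize(im[y0:y0+120,x0:x0+100],(400,480),interpolation=cv2.INTER_CUBIC); ims.append(z); print(n,x0,y0)
cv2.imwrite(f"pics/both{i}.png",np.hstack(ims))
E
python3 plan.py 513 -135.3 24; python3 look.py 4 513 -135 40
```

```text
t 5.1 pos [ 513.0844 -136.2232   45.4731] w 85.36929824060273 F [ 0.1193 -0.4147  0.1173]
x [-0.0006  0.0001 -1.    ] z [ 0.2763  0.9611 -0.0001] q [ 0.1732  0.6787  0.0505  1.975  -0.0673  0.4901  1.5628]
total units [0.0286 0.0004 0.0012] n 1 per row [0.0286 0.0004 0.0012]
level fix units [ 0.     -0.0005 -0.0054]
side 269 235
top 305 168
```

View pics/both4.png

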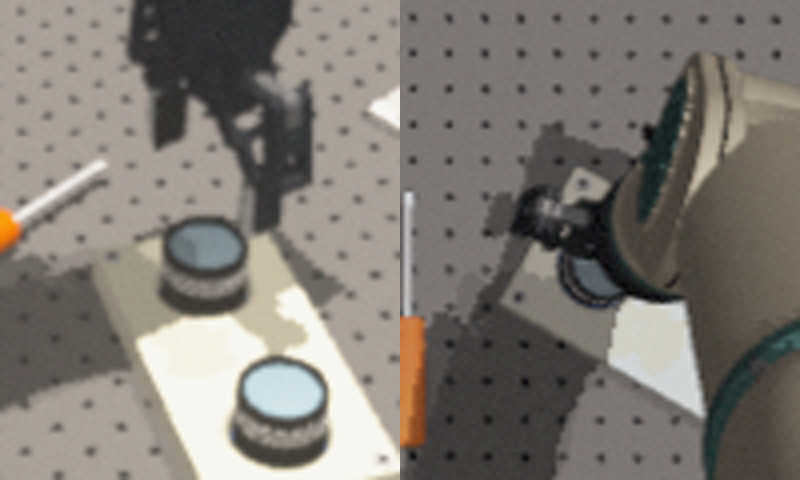

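Run:
```python
from h import *
for h in(58,98,130,160):
 for z in (42.5,57):
  for y in(-11,11):
    p=np.array([513.1,-136.2,h])+z*np.array([.274,.962,0])+y*np.array([-.962,.274,0])
    print(h,z,y,[((proj(n,p)-o)*4).round() for n,o in(("side",(269,235)),("top",(205,168)))])
im=ctrl.get_image("top")[:,:,::-1]; cv2.imwrite("pics/top5.png",cv2.resize(im[190:250,320:390],None,fx=10,fy=10,interpolation=cv2.INTER_CUBIC))
im=ctrl.get_image("side")[:,:,::-1]; cv2.imwrite("pics/side5.png",cv2.resize(im[180:320,280:370],None,fx=6,fy=6,interpolation=cv2.INTER_CUBIC)[:600])
```

```text
58 42.5 -11 [array([180., 190.]), array([548., 225.])]
58 42.5 11 [array([148., 202.]), array([539., 257.])]
58 57 -11 [array([167., 177.]), array([527., 218.])]
58 57 11 [array([135., 189.]), array([518., 251.])]
98 42.5 -11 [array([183., 137.]), array([557., 217.])]
98 42.5 11 [array([151., 148.]), array([548., 251.])]
98 57 -11 [array([169., 124.]), array([534., 211.])]
98 57 11 [array([137., 135.]), array([525., 245.])]
130 42.5 -11 [array([185.,  93.]), array([564., 211.])]
130 42.5 11 [array([153., 104.]), array([555., 246.])]
130 57 -11 [array([171.,  79.]), array([541., 204.])]
130 57 11 [array([139.,  91.]), array([531., 239.])]
160 42.5 -11 [array([187.,  50.]), array([572., 205.])]
160 42.5 11 [array([154.,  61.]), array([562., 241.])]
160 57 -11 [array([173.,  37.]), array([548., 198.])]
160 57 11 [array([140.,  48.]), array([538., 234.])]
```

View pics/top5.png

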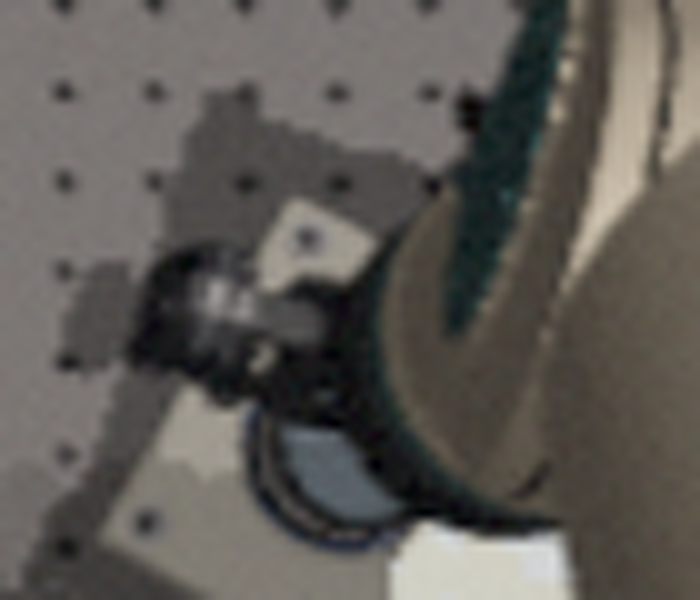

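View pics/side5.png

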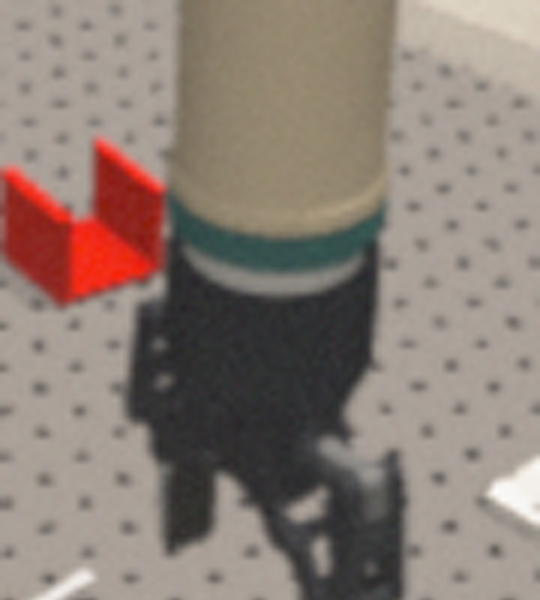

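>>> servo_tool:
  rows:
    - {"dx":0.015,"dy":0,"dz":0,"wx":0,"wy":0,"wz":0,"fingers":0}
    - {"dx":0.013,"dy":0,"dz":0,"wx":0,"wy":0,"wz":0,"fingers":0}
    - {"dx":0,"dy":0,"dz":0,"wx":0,"wy":0,"wz":0,"fingers":0}

```text
clock: 5.68
eef_pos: [512.3, -135.9, 23.6]
tool_rot: [1.615, 1.568, 2.906]
force: [0.6, 0.8, 0.0]
width: 85.6
```

```bash
python3 plan.py; python3 look.py 6 513 -135 40
```

```text
t 5.675 pos [ 512.2521 -135.9291   23.5714] w 85.59447773418574 F [0.5807 0.7773 0.0189]
x [-0.0023  0.0006 -1.    ] z [ 0.2762  0.9611 -0.0001] q [ 0.1765  0.7166  0.0455  1.9851 -0.0698  0.4437  1.5649]
level fix units [ 0.     -0.001  -0.0226]
side 269 235
top 305 168
```

View pics/both6.png

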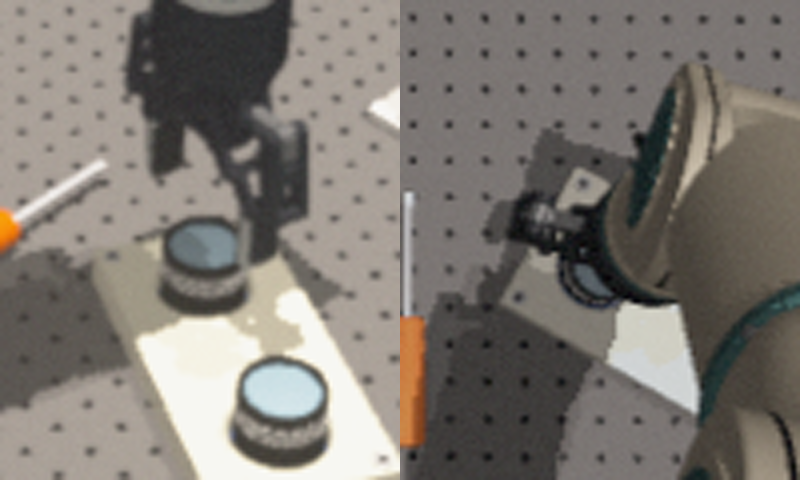

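>>> servo_tool:
  rows:
    - {"dx":0,"dy":0,"dz":0,"wx":0,"wy":0,"wz":0,"fingers":0.5}
    - {"dx":0,"dy":0,"dz":0,"wx":0,"wy":0,"wz":0,"fingers":0.5}
    - {"dx":0,"dy":0,"dz":0,"wx":0,"wy":0,"wz":0,"fingers":0.5}
    - {"dx":0,"dy":0,"dz":0,"wx":0,"wy":0,"wz":0,"fingers":0.5}

```text
clock: 6.28
eef_pos: [513.3, -136.2, 24.8]
tool_rot: [-1.434, 1.571, -0.143]
force: [0.3, -0.2, -0.1]
width: 42.7
```

```bash
python3 plan.py; python3 look.py 7 513 -135 40
```

```text
t 6.275 pos [ 513.283  -136.1951   24.8368] w 42.734547660800395 F [ 0.2575 -0.2006 -0.0588]
x [ 0.0001 -0.     -1.    ] z [0.2762 0.9611 0.    ] q [ 0.1764  0.7144  0.0457  1.9844 -0.0697  0.4441  1.5649]
level fix units [0.     0.0002 0.0013]
side 269 235
top 305 168
```

View pics/both7.png

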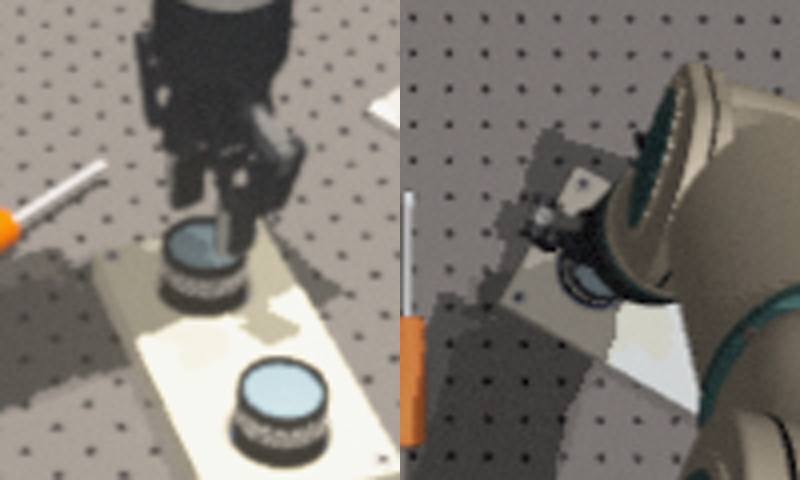

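Run:
```python
from h import *
for h in(54,60,70,80):
  for c in((0,0),(21,0),(-21,0),(29,0),(-29,0),(21,-11),(21,11),(-21,-11),(-21,11)):
    p=np.array([513.3,-136.2,h])+c[0]*np.array([.276,.961,0])+c[1]*np.array([-.961,.276,0])
    print(h,c,((proj("side",p)-(269,235))*4).round())
im=ctrl.get_image("side")[:,:,::-1]; cv2.imwrite("pics/side8.png",cv2.resize(im[250:315,290:360],None,fx=9,fy=9,interpolation=cv2.INTER_CUBIC))
```

```text
54 (0, 0) [204. 243.]
54 (21, 0) [184. 222.]
54 (-21, 0) [225. 264.]
54 (29, 0) [177. 214.]
54 (-29, 0) [233. 272.]
54 (21, -11) [200. 216.]
54 (21, 11) [169. 228.]
54 (-21, -11) [241. 258.]
54 (-21, 11) [209. 271.]
60 (0, 0) [205. 235.]
60 (21, 0) [185. 214.]
60 (-21, 0) [226. 256.]
60 (29, 0) [177. 206.]
60 (-29, 0) [234. 264.]
60 (21, -11) [201. 208.]
60 (21, 11) [169. 220.]
60 (-21, -11) [242. 250.]
60 (-21, 11) [209. 263.]
70 (0, 0) [206. 221.]
70 (21, 0) [186. 201.]
70 (-21, 0) [226. 243.]
70 (29, 0) [178. 193.]
70 (-29, 0) [235. 251.]
70 (21, -11) [201. 195.]
70 (21, 11) [170. 207.]
70 (-21, -11) [243. 236.]
70 (-21, 11) [210. 249.]
80 (0, 0) [207. 208.]
80 (21, 0) [186. 187.]
80 (-21, 0) [227. 229.]
80 (29, 0) [179. 180.]
80 (-29, 0) [236. 237.]
80 (21, -11) [202. 181.]
80 (21, 11) [170. 193.]
80 (-21, -11) [244. 223.]
80 (-21, 11) [211. 235.]
```

View pics/side8.png

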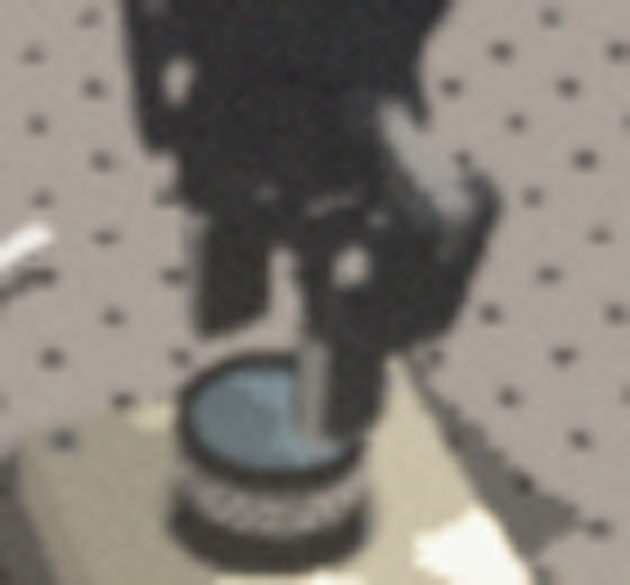

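Now at opening 42.7 mm with no contact, the pads are plainly above the lens, with tips at about z = 67 in the side view. So the reported TCP height is about 36 mm too low, and I'll trust the images. I'll reopen, shift about 4 mm, descend and check.

>>> servo_tool:
  rows:
    - {"dx":0,"dy":0.0053,"dz":0,"wx":0,"wy":0,"wz":0,"fingers":0}
    - {"dx":0,"dy":0,"dz":0,"wx":0,"wy":0,"wz":0,"fingers":0}
    - {"dx":0,"dy":0,"dz":0,"wx":0,"wy":0,"wz":0,"fingers":0}
    - {"dx":0,"dy":0,"dz":0,"wx":0,"wy":0,"wz":0,"fingers":0}

```text
clock: 6.92
eef_pos: [509.5, -135.1, 24.8]
tool_rot: [-1.414, 1.571, -0.123]
force: [-0.8, -0.3, -0.4]
width: 85.4
```

>>> servo_tool:
  rows:
    - {"dx":0.013,"dy":0,"dz":0,"wx":0,"wy":0,"wz":0,"fingers":0}
    - {"dx":0.013,"dy":0,"dz":0,"wx":0,"wy":0,"wz":0,"fingers":0}
    - {"dx":0.012,"dy":0,"dz":0,"wx":0,"wy":0,"wz":0,"fingers":0}
    - {"dx":0,"dy":0,"dz":0,"wx":0,"wy":0,"wz":0,"fingers":0}

```text
clock: 7.42
eef_pos: [508.6, -134.9, -4.8]
tool_rot: [1.627, 1.569, 2.918]
force: [0.1, -0.2, 0.5]
width: 85.3
```

```bash
python3 plan.py; python3 look.py 9 513 -135 40;python3 - <<'E'
from h import *
for h in(35,40,45,50):
  for c in((42,-11),(42,11),(-42,-11),(-42,11)):
    p=np.array([513,-135.3,h])+c[0]*np.array([.276,.961,0])+c[1]*np.array([-.961,.276,0])
    print(h,c,((proj("side",p)-(269,235))*4).round())
E
```

```text
t 7.425 pos [ 508.5665 -134.8878   -4.8421] w 85.28043971176031 F [ 0.1065 -0.1829  0.4672]
x [-0.002   0.0005 -1.    ] z [ 0.2762  0.9611 -0.0001] q [ 0.1806  0.7645  0.0385  2.0048 -0.0728  0.3756  1.5671]
level fix units [ 0.     -0.0011 -0.02  ]
side 269 235
top 305 168
35 (42, -11) [178. 220.]
35 (42, 11) [147. 232.]
35 (-42, -11) [259. 304.]
35 (-42, 11) [226. 317.]
40 (42, -11) [178. 214.]
40 (42, 11) [147. 226.]
40 (-42, -11) [259. 298.]
40 (-42, 11) [227. 311.]
45 (42, -11) [178. 207.]
45 (42, 11) [147. 219.]
45 (-42, -11) [260. 291.]
45 (-42, 11) [227. 304.]
50 (42, -11) [179. 201.]
50 (42, 11) [147. 213.]
50 (-42, -11) [260. 284.]
50 (-42, 11) [228. 297.]
```

View pics/both9.png

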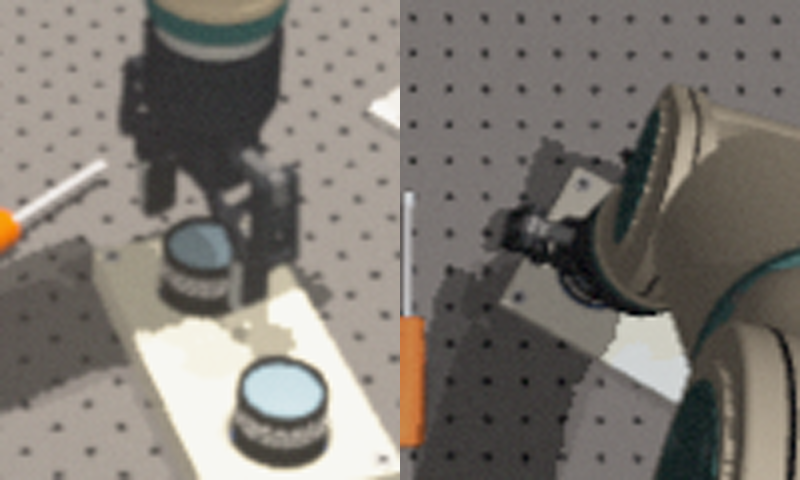

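>>> servo_tool:
  rows:
    - {"dx":0.005,"dy":0,"dz":0.0025,"wx":0,"wy":0,"wz":0,"fingers":0}
    - {"dx":0.005,"dy":0,"dz":0,"wx":0,"wy":0,"wz":0,"fingers":0}
    - {"dx":0,"dy":0,"dz":0,"wx":0,"wy":0,"wz":0,"fingers":0}

```text
clock: 7.9
eef_pos: [509.7, -133.2, -11.5]
tool_rot: [1.582, 1.57, 2.873]
force: [-1.2, 0.3, 0.7]
width: 85.5
```

>>> servo_tool:
  rows:
    - {"dx":0,"dy":0,"dz":0,"wx":0,"wy":0,"wz":0,"fingers":0.3}
    - {"dx":0,"dy":0,"dz":0,"wx":0,"wy":0,"wz":0,"fingers":0.4}
    - {"dx":0,"dy":0,"dz":0,"wx":0,"wy":0,"wz":0,"fingers":0.4}
    - {"dx":0,"dy":0,"dz":0,"wx":0,"wy":0,"wz":0,"fingers":0.45}
    - {"dx":0,"dy":0,"dz":0,"wx":0,"wy":0,"wz":0,"fingers":0.45}

```text
clock: 8.52
eef_pos: [509.9, -133.4, -10.8]
tool_rot: [-2.06, 1.571, -0.769]
force: [-0.5, 0.1, 6.7]
width: 48.3
```

```bash
python3 plan.py; python3 look.py 10 513 -135 40
```

```text
t 8.525 pos [ 509.9214 -133.4471  -10.8058] w 48.313793572727654 F [-0.4719  0.1265  6.7149]
x [ 0.0002 -0.0002 -1.    ] z [ 0.2762  0.9611 -0.0001] q [ 0.1779  0.7755  0.0376  2.006  -0.0742  0.3611  1.5651]
level fix units [ 0.    -0.001  0.002]
side 269 235
top 305 168
```

View pics/both10.png

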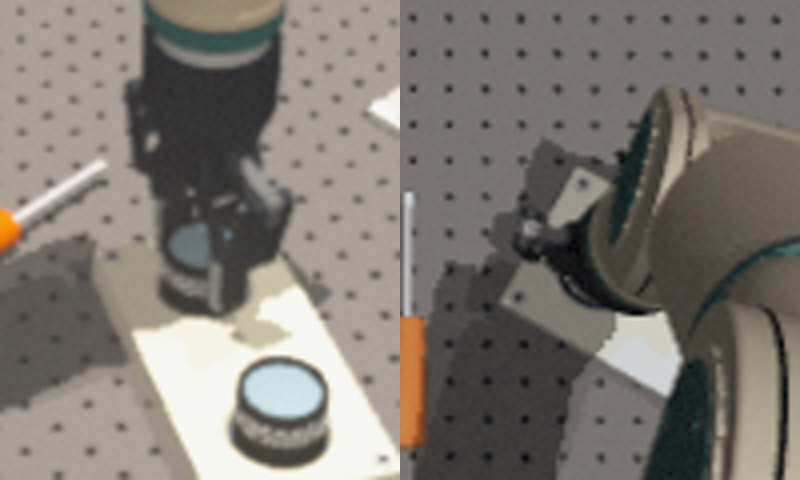

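>>> servo_tool:
  rows:
    - {"dx":0,"dy":0,"dz":0,"wx":0,"wy":0,"wz":0,"fingers":0.6}
    - {"dx":0,"dy":0,"dz":0,"wx":0,"wy":0,"wz":0,"fingers":1}
    - {"dx":0,"dy":0,"dz":0,"wx":0,"wy":0,"wz":0,"fingers":1}
    - {"dx":0,"dy":0,"dz":0,"wx":0,"wy":0,"wz":0,"fingers":1}

```text
clock: 9.12
eef_pos: [510.0, -133.4, -10.8]
tool_rot: [-1.876, 1.57, -0.585]
force: [-1.0, 0.2, 5.2]
width: 48.3
```

>>> servo_tool:
  rows:
    - {"dx":-0.007,"dy":0,"dz":0,"wx":0,"wy":0,"wz":0,"fingers":1}
    - {"dx":-0.013,"dy":0,"dz":0,"wx":0,"wy":0,"wz":0,"fingers":1}
    - {"dx":-0.013,"dy":0,"dz":0,"wx":0,"wy":0,"wz":0,"fingers":1}
    - {"dx":-0.013,"dy":0,"dz":0,"wx":0,"wy":0,"wz":0,"fingers":1}
    - {"dx":0,"dy":0,"dz":0,"wx":0,"wy":0,"wz":0,"fingers":1}

```text
clock: 9.75
eef_pos: [510.7, -133.4, 24.3]
tool_rot: [-1.502, 1.569, -0.211]
force: [-0.8, -0.8, -4.1]
width: 48.1
```

```bash
python3 plan.py; python3 look.py 11 513 -135 40
cat > feel.py <<'E'
from h import *
F=[];T=[]
for i in range(12):
    s=ctrl.read_state(); F.append(s['force']); T.append(s['tau']); im=ctrl.get_image("top")
print('t',s['clock'],s['eef_pos'],'w',s['width']); print('F',np.mean(F,0),np.std(F,0)); print('tau',np.mean(T,0))
E
python3 feel.py
```

```text
t 9.75 pos [ 510.7106 -133.4321   24.2584] w 48.07492761461238 F [-0.7699 -0.7733 -4.0618]
x [ 0.0019 -0.0004 -1.    ] z [0.2762 0.9611 0.0001] q [ 0.1721  0.7122  0.0458  1.9952 -0.0712  0.4338  1.5623]
level fix units [0.     0.0013 0.0186]
side 269 235
top 305 168
t 10.4 [ 509.85943043 -133.27589525   23.15965492] w 48.05543144440888
F [ 0.14124657 -0.08559515 -3.43283453] [0.43803571 0.54623859 0.47940744]
tau [-2.20033505e-03 -5.27749655e+01  1.49018882e+00 -1.02531980e+01
  6.17422153e-03 -1.19372328e-02 -3.19510627e-05]
```

View pics/both11.png

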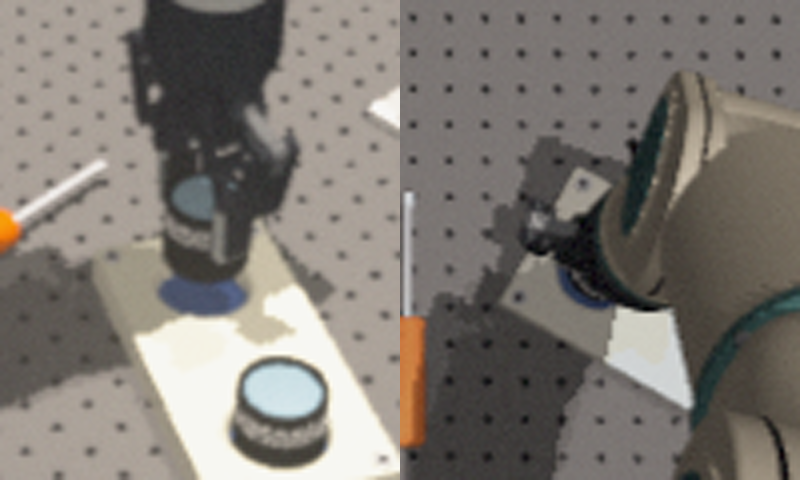

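Cell 1 (at (513,-135)) is lifted and the empty blue liner is visible. It weighs about 3.4 N (≈0.35 kg), so by the mass bounds it should be the heavier one. I still need to feel the other, so I'll lower this one back into its own nest first.

>>> servo_tool:
  rows:
    - {"dx":0.014,"dy":0,"dz":0,"wx":0,"wy":0,"wz":0,"fingers":1}
    - {"dx":0.014,"dy":0,"dz":0,"wx":0,"wy":0,"wz":0,"fingers":1}
    - {"dx":0.01,"dy":0,"dz":0,"wx":0,"wy":0,"wz":0,"fingers":1}
    - {"dx":0.005,"dy":0,"dz":0,"wx":0,"wy":0,"wz":0,"fingers":1}
    - {"dx":0,"dy":0,"dz":0,"wx":0,"wy":0,"wz":0,"fingers":1}

```text
clock: 11.08
eef_pos: [509.7, -133.2, -9.4]
tool_rot: [1.602, 1.57, 2.893]
force: [-0.4, 0.1, -3.8]
width: 48.2
```

>>> servo_tool:
  rows:
    - {"dx":0.0015,"dy":0,"dz":0,"wx":0,"wy":0,"wz":0,"fingers":1}
    - {"dx":0.001,"dy":0,"dz":0,"wx":0,"wy":0,"wz":0,"fingers":1}
    - {"dx":0,"dy":0,"dz":0,"wx":0,"wy":0,"wz":0,"fingers":1}
    - {"dx":0,"dy":0,"dz":0,"wx":0,"wy":0,"wz":0,"fingers":1}

```text
clock: 11.58
eef_pos: [510.1, -133.3, -10.7]
tool_rot: [-1.393, 1.57, -0.102]
force: [0.2, 0.5, -3.1]
width: 48.2
```

```bash
python3 plan.py; python3 look.py 12 513 -135 40
```

```text
t 11.575 pos [ 510.1081 -133.2964  -10.7116] w 48.24932925973829 F [ 0.1578  0.5304 -3.1407]
x [ 0.0004 -0.     -1.    ] z [0.2762 0.9611 0.0001] q [ 0.1777  0.7754  0.0375  2.0058 -0.0745  0.3613  1.5651]
level fix units [0.     0.0007 0.0036]
side 269 235
top 305 168
```

View pics/both12.png

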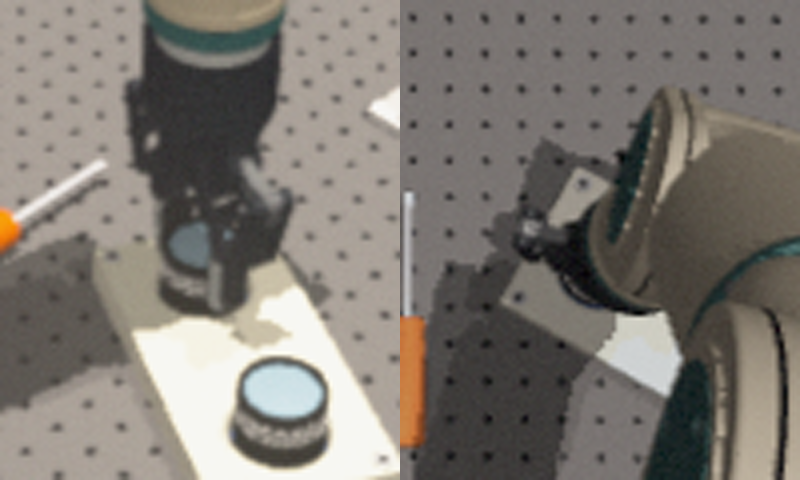

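>>> servo_tool:
  rows:
    - {"dx":0.001,"dy":0,"dz":0,"wx":0,"wy":0,"wz":0,"fingers":1}
    - {"dx":0,"dy":0,"dz":0,"wx":0,"wy":0,"wz":0,"fingers":1}
    - {"dx":0,"dy":0,"dz":0,"wx":0,"wy":0,"wz":0,"fingers":1}

```text
clock: 12.05
eef_pos: [510.1, -133.3, -10.8]
tool_rot: [-1.37, 1.57, -0.079]
force: [-2.3, 0.7, 6.6]
width: 48.2
```

>>> servo_tool:
  rows:
    - {"dx":0.001,"dy":0,"dz":0,"wx":0,"wy":0,"wz":0,"fingers":1}
    - {"dx":0,"dy":0,"dz":0,"wx":0,"wy":0,"wz":0,"fingers":1}
    - {"dx":0,"dy":0,"dz":0,"wx":0,"wy":0,"wz":0,"fingers":1}

```text
clock: 12.42
eef_pos: [510.2, -133.3, -10.8]
tool_rot: [-1.403, 1.57, -0.112]
force: [-2.4, 1.8, 12.9]
width: 48.0
```

>>> servo_tool:
  rows:
    - {"dx":0,"dy":0,"dz":0,"wx":0,"wy":0,"wz":0,"fingers":0}
    - {"dx":0,"dy":0,"dz":0,"wx":0,"wy":0,"wz":0,"fingers":0}
    - {"dx":0,"dy":0,"dz":0,"wx":0,"wy":0,"wz":0,"fingers":0}
    - {"dx":0,"dy":0,"dz":0,"wx":0,"wy":0,"wz":0,"fingers":0}

```text
clock: 12.92
eef_pos: [509.9, -133.3, -12.5]
tool_rot: [1.655, 1.571, 2.946]
force: [-0.0, -0.0, -0.2]
width: 85.2
```

>>> servo_tool:
  rows:
    - {"dx":-0.02,"dy":0,"dz":0,"wx":0,"wy":0,"wz":0,"fingers":0}
    - {"dx":-0.025,"dy":0,"dz":0,"wx":0,"wy":0,"wz":0,"fingers":0}
    - {"dx":-0.015,"dy":0,"dz":0,"wx":0,"wy":0,"wz":0,"fingers":0}
    - {"dx":0,"dy":0,"dz":0,"wx":0,"wy":0,"wz":0,"fingers":0}

```text
clock: 13.42
eef_pos: [510.8, -133.5, 33.8]
tool_rot: [-1.503, 1.568, -0.213]
force: [-1.3, 0.0, 0.2]
width: 85.7
```

```bash
python3 plan.py 450.8 -237.6 34; python3 look.py 13 513 -135 40
```

```text
t 13.425 pos [ 510.795  -133.4867   33.8118] w 85.70634220279594 F [-1.2793  0.0498  0.1694]
x [ 0.0023 -0.0005 -1.    ] z [0.2762 0.9611 0.0002] q [ 0.1705  0.6953  0.0482  1.9914 -0.0703  0.4541  1.5616]
total units [-0.0004  0.0385 -0.1555] n 3 per row [-0.0001  0.0128 -0.0518]
level fix units [0.     0.0015 0.0223]
side 269 235
top 305 168
```

View pics/both13.png

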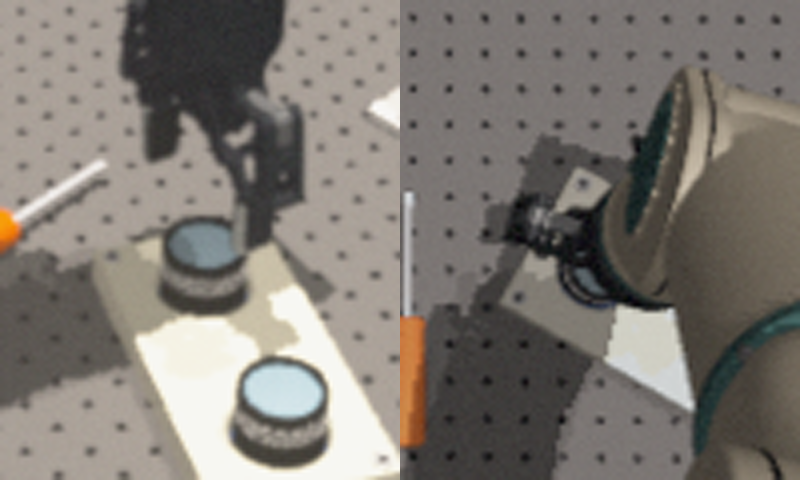

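Cell 1 is seated upright again at (203,265) in the crop, and the gripper is clear above it. Moving on to cell 2.

>>> servo_tool:
  rows:
    - {"dx":0,"dy":0.01,"dz":-0.039,"wx":0,"wy":0,"wz":0,"fingers":0}
    - {"dx":0,"dy":0.01,"dz":-0.039,"wx":0,"wy":0,"wz":0,"fingers":0}
    - {"dx":0,"dy":0.01,"dz":-0.039,"wx":0,"wy":0,"wz":0,"fingers":0}
    - {"dx":0,"dy":0.0085,"dz":-0.0385,"wx":0,"wy":0,"wz":0,"fingers":0}
    - {"dx":0,"dy":0,"dz":0,"wx":0,"wy":0,"wz":0,"fingers":0}

```text
clock: 14.15
eef_pos: [447.9, -239.7, 32.0]
tool_rot: [2.115, 1.569, -2.882]
force: [0.4, 1.4, 0.1]
width: 85.0
```

>>> servo_tool:
  rows:
    - {"dx":0,"dy":0,"dz":0,"wx":0,"wy":0,"wz":0,"fingers":0}
    - {"dx":0,"dy":0,"dz":0,"wx":0,"wy":0,"wz":0,"fingers":0}

```text
clock: 14.4
eef_pos: [450.6, -236.0, 32.4]
tool_rot: [0.236, 1.57, 1.529]
force: [-0.1, -0.3, 0.4]
width: 85.5
```

```bash
python3 plan.py 450.8 -237.6 -11.5; python3 look.py 14 454 -239 40
```

```text
t 14.4 pos [ 450.6077 -236.0091   32.407 ] w 85.47186659020927 F [-0.1081 -0.3154  0.3765]
x [ 0.      0.0008 -1.    ] z [0.2742 0.9617 0.0008] q [ 0.4184  0.6815  0.0142  2.0403 -0.0238  0.4202  1.7442]
total units [ 0.0585 -0.0008 -0.002 ] n 1 per row [ 0.0585 -0.0008 -0.002 ]
level fix units [ 0.      0.0077 -0.0018]
side 288 271
top 345 191
```

View pics/both14.png

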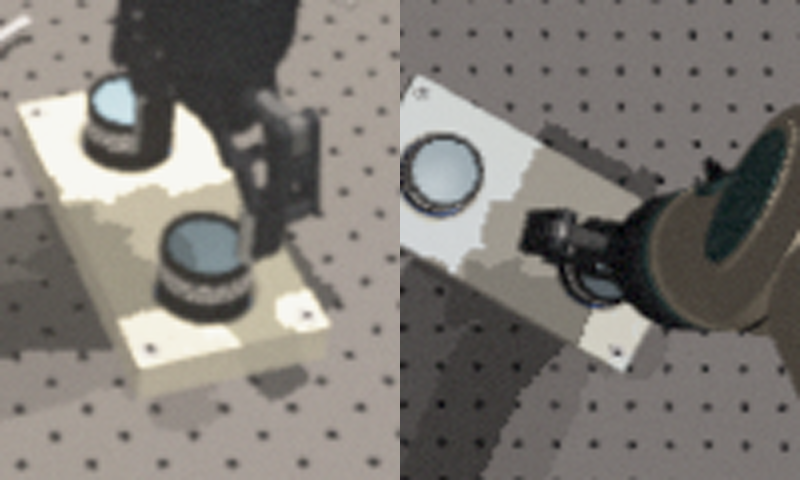

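The geometry matches the first approach and cell 2 is centred under the jaws. Descending and gripping.

>>> servo_tool:
  rows:
    - {"dx":0.02,"dy":-0.0005,"dz":-0.002,"wx":0,"wy":0,"wz":0,"fingers":0}
    - {"dx":0.02,"dy":0,"dz":0,"wx":0,"wy":0,"wz":0,"fingers":0}
    - {"dx":0.017,"dy":0,"dz":0,"wx":0,"wy":0,"wz":0,"fingers":0}
    - {"dx":0,"dy":0,"dz":0,"wx":0,"wy":0,"wz":0,"fingers":0}
    - {"dx":0,"dy":0,"dz":0,"wx":0,"wy":0,"wz":0,"fingers":0}

```text
clock: 15.12
eef_pos: [449.9, -239.0, -10.2]
tool_rot: [1.493, 1.571, 2.783]
force: [1.2, -0.3, -0.3]
width: 85.5
```

>>> servo_tool:
  rows:
    - {"dx":0,"dy":0,"dz":0,"wx":0,"wy":0,"wz":0,"fingers":0.3}
    - {"dx":0,"dy":0,"dz":0,"wx":0,"wy":0,"wz":0,"fingers":0.4}
    - {"dx":0,"dy":0,"dz":0,"wx":0,"wy":0,"wz":0,"fingers":0.45}
    - {"dx":0,"dy":0,"dz":0,"wx":0,"wy":0,"wz":0,"fingers":1}
    - {"dx":0,"dy":0,"dz":0,"wx":0,"wy":0,"wz":0,"fingers":1}

```text
clock: 15.75
eef_pos: [450.2, -239.0, -9.3]
tool_rot: [-1.628, 1.57, -0.337]
force: [-1.3, -0.6, 6.7]
width: 48.2
```

>>> servo_tool:
  rows:
    - {"dx":0,"dy":0,"dz":0,"wx":0,"wy":0,"wz":0,"fingers":1}
    - {"dx":0,"dy":0,"dz":0,"wx":0,"wy":0,"wz":0,"fingers":1}

```text
clock: 16.0
eef_pos: [450.2, -239.0, -9.3]
tool_rot: [-1.616, 1.57, -0.325]
force: [-1.5, 0.2, 6.3]
width: 47.8
```

>>> servo_tool:
  rows:
    - {"dx":-0.007,"dy":0,"dz":0,"wx":0,"wy":0,"wz":0,"fingers":1}
    - {"dx":-0.013,"dy":0,"dz":0,"wx":0,"wy":0,"wz":0,"fingers":1}
    - {"dx":-0.013,"dy":0,"dz":0,"wx":0,"wy":0,"wz":0,"fingers":1}
    - {"dx":-0.013,"dy":0,"dz":0,"wx":0,"wy":0,"wz":0,"fingers":1}
    - {"dx":0,"dy":0,"dz":0,"wx":0,"wy":0,"wz":0,"fingers":1}

```text
clock: 16.62
eef_pos: [450.6, -239.3, 25.4]
tool_rot: [-1.732, 1.569, -0.441]
force: [-0.4, -0.3, -0.8]
width: 48.1
```

```bash
python3 feel.py; python3 look.py 15 454 -239 40
```

```text
t 17.175 [ 449.82098428 -238.89208476   24.21711499] w 48.072381557617106
F [-0.26465344 -0.11115309 -1.41352024] [0.54117969 0.41465698 0.54267595]
tau [ 1.78127873e-03 -5.03127968e+01  9.79767134e-01 -9.28300165e+00
  5.42225705e-03  3.58193697e-03 -3.26008528e-05]
side 288 271
top 345 191
```

View pics/both15.png

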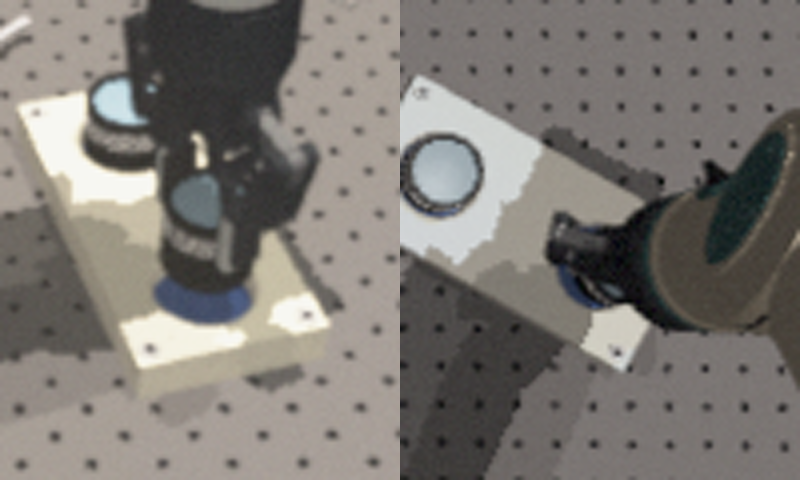

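Cell 2 weighs about 1.4 N against 3.4 N, so it is the lighter. Lowering it back.

>>> servo_tool:
  rows:
    - {"dx":0.014,"dy":0,"dz":0,"wx":0,"wy":0,"wz":0,"fingers":1}
    - {"dx":0.014,"dy":0,"dz":0,"wx":0,"wy":0,"wz":0,"fingers":1}
    - {"dx":0.01,"dy":0,"dz":0,"wx":0,"wy":0,"wz":0,"fingers":1}
    - {"dx":0.006,"dy":0,"dz":0,"wx":0,"wy":0,"wz":0,"fingers":1}
    - {"dx":0,"dy":0,"dz":0,"wx":0,"wy":0,"wz":0,"fingers":1}

```text
clock: 17.95
eef_pos: [449.8, -238.9, -8.9]
tool_rot: [1.397, 1.57, 2.687]
force: [0.6, 0.6, -1.7]
width: 48.1
```

>>> servo_tool:
  rows:
    - {"dx":0.0015,"dy":0,"dz":0,"wx":0,"wy":0,"wz":0,"fingers":1}
    - {"dx":0.0005,"dy":0,"dz":0,"wx":0,"wy":0,"wz":0,"fingers":1}
    - {"dx":0,"dy":0,"dz":0,"wx":0,"wy":0,"wz":0,"fingers":1}
    - {"dx":0,"dy":0,"dz":0,"wx":0,"wy":0,"wz":0,"fingers":1}

```text
clock: 18.45
eef_pos: [450.0, -239.0, -9.3]
tool_rot: [-1.732, 1.57, -0.441]
force: [-1.0, 1.3, 7.2]
width: 48.1
```

Contact felt; releasing and rising.

>>> servo_tool:
  rows:
    - {"dx":0,"dy":0,"dz":0,"wx":0,"wy":0,"wz":0,"fingers":0}
    - {"dx":0,"dy":0,"dz":0,"wx":0,"wy":0,"wz":0,"fingers":0}
    - {"dx":0,"dy":0,"dz":0,"wx":0,"wy":0,"wz":0,"fingers":0}
    - {"dx":0,"dy":0,"dz":0,"wx":0,"wy":0,"wz":0,"fingers":0}

```text
clock: 18.95
eef_pos: [449.9, -238.9, -10.3]
tool_rot: [1.401, 1.571, 2.692]
force: [-0.1, 0.6, -0.4]
width: 85.6
```

>>> servo_tool:
  rows:
    - {"dx":-0.02,"dy":0,"dz":0,"wx":0,"wy":0,"wz":0,"fingers":0}
    - {"dx":-0.025,"dy":0,"dz":0,"wx":0,"wy":0,"wz":0,"fingers":0}
    - {"dx":-0.015,"dy":0,"dz":0,"wx":0,"wy":0,"wz":0,"fingers":0}
    - {"dx":0,"dy":0,"dz":0,"wx":0,"wy":0,"wz":0,"fingers":0}

```text
clock: 19.45
eef_pos: [450.7, -239.3, 36.0]
tool_rot: [-1.73, 1.568, -0.439]
force: [0.2, -0.3, -0.1]
width: 85.2
```

```bash
python3 plan.py 510 -133.4 34; python3 look.py 16 454 -239 40
```

```text
t 19.45 pos [ 450.7335 -239.3058   36.0385] w 85.17021166057071 F [ 0.1739 -0.3264 -0.1447]
x [ 0.0021 -0.001  -1.    ] z [ 0.2761  0.9611 -0.0004] q [ 0.4229  0.6754  0.0152  2.0371 -0.0229  0.4269  1.7466]
total units [ 0.0027 -0.037   0.1575] n 3 per row [ 0.0009 -0.0123  0.0525]
level fix units [ 0.     -0.0036  0.0222]
side 288 271
top 345 191
```

View pics/both16.png

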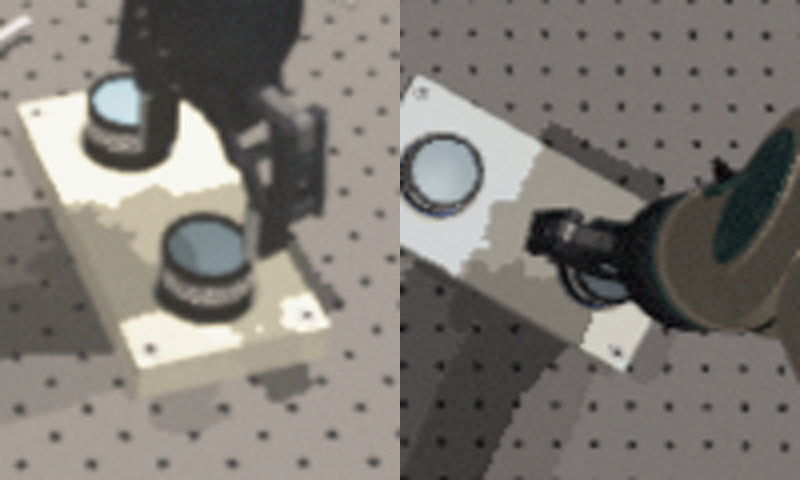

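The light cell is seated at (207,265) in the crop. Returning to cell 1.

>>> servo_tool:
  rows:
    - {"dx":0,"dy":-0.0095,"dz":0.04,"wx":0,"wy":0,"wz":0,"fingers":0}
    - {"dx":0,"dy":-0.0095,"dz":0.04,"wx":0,"wy":0,"wz":0,"fingers":0}
    - {"dx":0,"dy":-0.009,"dz":0.04,"wx":0,"wy":0,"wz":0,"fingers":0}
    - {"dx":0,"dy":-0.009,"dz":0.0375,"wx":0,"wy":0,"wz":0,"fingers":0}
    - {"dx":0,"dy":0,"dz":0,"wx":0,"wy":0,"wz":0,"fingers":0}

```text
clock: 20.18
eef_pos: [510.0, -130.2, 34.2]
tool_rot: [0.486, 1.569, 1.781]
force: [0.0, -0.5, -0.2]
width: 85.4
```

>>> servo_tool:
  rows:
    - {"dx":0,"dy":0,"dz":0,"wx":0,"wy":0,"wz":0,"fingers":0}
    - {"dx":0,"dy":0,"dz":0,"wx":0,"wy":0,"wz":0,"fingers":0}

```text
clock: 20.42
eef_pos: [508.2, -134.4, 34.6]
tool_rot: [2.304, 1.57, -2.691]
force: [-0.4, 0.6, 0.6]
width: 85.2
```

```bash
python3 plan.py 510 -133.4 -11.2
```

```text
t 20.425 pos [ 508.2498 -134.4116   34.6256] w 85.1881145733711 F [-0.3989  0.6223  0.6387]
x [-0.0011 -0.0005 -1.    ] z [ 0.2781  0.9606 -0.0008] q [ 0.1719  0.6931  0.0494  1.9936 -0.0698  0.4574  1.5615]
total units [ 0.0611 -0.0019  0.002 ] n 2 per row [ 0.0305 -0.001   0.001 ]
level fix units [ 0.     -0.0078 -0.0087]
```

>>> servo_tool:
  rows:
    - {"dx":0.02,"dy":-0.001,"dz":0.001,"wx":0,"wy":0,"wz":0,"fingers":0}
    - {"dx":0.022,"dy":0,"dz":0,"wx":0,"wy":0,"wz":0,"fingers":0}
    - {"dx":0.019,"dy":0,"dz":0,"wx":0,"wy":0,"wz":0,"fingers":0}
    - {"dx":0,"dy":0,"dz":0,"wx":0,"wy":0,"wz":0,"fingers":0}
    - {"dx":0,"dy":0,"dz":0,"wx":0,"wy":0,"wz":0,"fingers":0}

```text
clock: 21.05
eef_pos: [510.1, -132.6, -11.0]
tool_rot: [1.81, 1.571, 3.101]
force: [0.4, -0.2, -0.5]
width: 84.9
```

>>> servo_tool:
  rows:
    - {"dx":0,"dy":0,"dz":0,"wx":0,"wy":0,"wz":0,"fingers":0.3}
    - {"dx":0,"dy":0,"dz":0,"wx":0,"wy":0,"wz":0,"fingers":0.4}
    - {"dx":0,"dy":0,"dz":0,"wx":0,"wy":0,"wz":0,"fingers":0.45}
    - {"dx":0,"dy":0,"dz":0,"wx":0,"wy":0,"wz":0,"fingers":1}
    - {"dx":0,"dy":0,"dz":0,"wx":0,"wy":0,"wz":0,"fingers":1}

```text
clock: 21.68
eef_pos: [510.5, -132.8, -10.0]
tool_rot: [-1.641, 1.57, -0.35]
force: [-1.5, -0.1, 4.4]
width: 48.1
```

>>> servo_tool:
  rows:
    - {"dx":0,"dy":0,"dz":0,"wx":0,"wy":0,"wz":0,"fingers":1}
    - {"dx":0,"dy":0,"dz":0,"wx":0,"wy":0,"wz":0,"fingers":1}

```text
clock: 21.92
eef_pos: [510.4, -132.8, -10.0]
tool_rot: [-1.655, 1.57, -0.364]
force: [-1.3, 0.9, 5.3]
width: 48.2
```

>>> servo_tool:
  rows:
    - {"dx":-0.007,"dy":0,"dz":0,"wx":0,"wy":0,"wz":0,"fingers":1}
    - {"dx":-0.02,"dy":0,"dz":0,"wx":0,"wy":0,"wz":0,"fingers":1}
    - {"dx":-0.035,"dy":0,"dz":0,"wx":0,"wy":0,"wz":0,"fingers":1}
    - {"dx":-0.045,"dy":0,"dz":0,"wx":0,"wy":0,"wz":0,"fingers":1}
    - {"dx":-0.045,"dy":0,"dz":0,"wx":0,"wy":0,"wz":0,"fingers":1}

```text
clock: 22.55
eef_pos: [509.8, -132.4, 104.8]
tool_rot: [1.381, 1.571, 2.672]
force: [0.1, -0.6, -2.9]
width: 47.9
```

>>> servo_tool:
  rows:
    - {"dx":-0.045,"dy":0,"dz":0,"wx":0,"wy":0,"wz":0,"fingers":1}
    - {"dx":-0.03,"dy":0,"dz":0,"wx":0,"wy":0,"wz":0,"fingers":1}
    - {"dx":-0.015,"dy":0,"dz":0,"wx":0,"wy":0,"wz":0,"fingers":1}
    - {"dx":0,"dy":0,"dz":0,"wx":0,"wy":0,"wz":0,"fingers":1}

```text
clock: 23.05
eef_pos: [510.3, -132.5, 171.2]
tool_rot: [-1.413, 1.57, -0.122]
force: [0.3, -0.1, -3.9]
width: 48.1
```

```bash
python3 plan.py 554 218.5 168; python3 look.py 17 513 -135 150
```

```text
t 23.05 pos [ 510.2752 -132.5383  171.2337] w 48.13567935747917 F [ 0.2766 -0.1161 -3.8838]
x [ 0.0011 -0.0001 -1.    ] z [0.2761 0.9611 0.0002] q [ 0.1469  0.4801  0.0783  1.8855 -0.0517  0.7768  1.5443]
total units [0.0043 0.0732 0.466 ] n 8 per row [0.0005 0.0092 0.0582]
level fix units [0.     0.0017 0.0105]
side 271 197
top 313 164
```

View pics/both17.png

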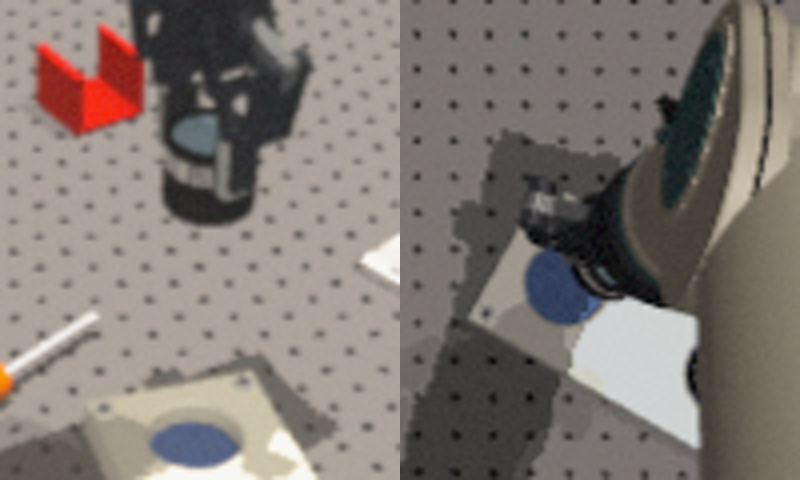

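>>> servo_tool:
  rows:
    - {"dx":0,"dy":0.003,"dz":0.02,"wx":0,"wy":0,"wz":0,"fingers":1}
    - {"dx":0,"dy":0.006,"dz":0.04,"wx":0,"wy":0,"wz":0,"fingers":1}
    - {"dx":0,"dy":0.008,"dz":0.05,"wx":0,"wy":0,"wz":0,"fingers":1}
    - {"dx":0,"dy":0.008,"dz":0.05,"wx":0,"wy":0,"wz":0,"fingers":1}
    - {"dx":0,"dy":0.008,"dz":0.05,"wx":0,"wy":0,"wz":0,"fingers":1}

```text
clock: 23.78
eef_pos: [529.2, 28.3, 169.8]
tool_rot: [1.544, 1.569, 2.836]
force: [0.3, -0.4, -2.8]
width: 48.2
```

>>> servo_tool:
  rows:
    - {"dx":0,"dy":0.008,"dz":0.05,"wx":0,"wy":0,"wz":0,"fingers":1}
    - {"dx":0,"dy":0.008,"dz":0.05,"wx":0,"wy":0,"wz":0,"fingers":1}
    - {"dx":0,"dy":0.008,"dz":0.05,"wx":0,"wy":0,"wz":0,"fingers":1}
    - {"dx":0,"dy":0.008,"dz":0.05,"wx":0,"wy":0,"wz":0,"fingers":1}
    - {"dx":0,"dy":0.006,"dz":0.036,"wx":0,"wy":0,"wz":0,"fingers":1}

```text
clock: 24.4
eef_pos: [550.0, 207.3, 169.5]
tool_rot: [1.493, 1.569, 2.787]
force: [-0.2, 0.4, -3.5]
width: 48.2
```

>>> servo_tool:
  rows:
    - {"dx":0,"dy":0.0022,"dz":0.02,"wx":0,"wy":0,"wz":0,"fingers":1}
    - {"dx":0,"dy":0,"dz":0,"wx":0,"wy":0,"wz":0,"fingers":1}
    - {"dx":0,"dy":0,"dz":0,"wx":0,"wy":0,"wz":0,"fingers":1}
    - {"dx":0,"dy":0,"dz":0,"wx":0,"wy":0,"wz":0,"fingers":1}

```text
clock: 24.9
eef_pos: [554.0, 216.7, 170.7]
tool_rot: [-3.05, 1.57, -1.762]
force: [0.1, -0.8, -2.7]
width: 48.0
```

```bash
python3 plan.py 554 218.5 158; python3 look.py 18 556.5 216 178
```

```text
t 24.9 pos [554.0118 216.7472 170.6509] w 48.044050295302796 F [ 0.0919 -0.7598 -2.6648]
x [-0.0002 -0.0009 -1.    ] z [ 0.2783  0.9605 -0.0009] q [-0.4699  0.5731  0.0774  1.702  -0.054   0.8691  0.9188]
total units [0.0169 0.0007 0.0023] n 1 per row [0.0169 0.0007 0.0023]
level fix units [ 0.     -0.0087  0.0008]
side 180 124
top 162 143
```

View pics/both18.png

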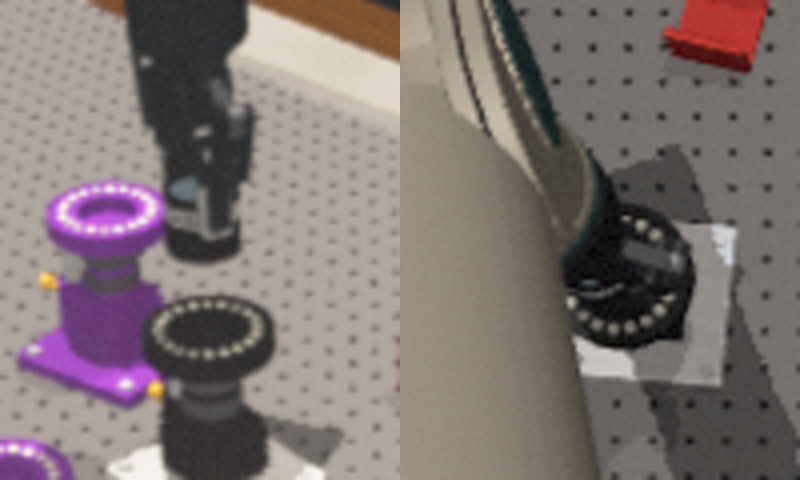

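Cell is over the black station's ring, not a purple one. Lowering to viewing height, then fine-checking.

>>> servo_tool:
  rows:
    - {"dx":0.008,"dy":0,"dz":0.002,"wx":0,"wy":0,"wz":0,"fingers":1}
    - {"dx":0.008,"dy":0,"dz":0,"wx":0,"wy":0,"wz":0,"fingers":1}
    - {"dx":0,"dy":0,"dz":0,"wx":0,"wy":0,"wz":0,"fingers":1}
    - {"dx":0,"dy":0,"dz":0,"wx":0,"wy":0,"wz":0,"fingers":1}

```text
clock: 25.5
eef_pos: [554.3, 219.9, 158.5]
tool_rot: [2.361, 1.571, -2.632]
force: [0.1, 0.0, -3.7]
width: 48.4
```

```bash
python3 plan.py 554 218.5 158
python3 - <<'E'
from h import *
a=np.linspace(0,2*np.pi,61)
for n in("side","top"):
    im=ctrl.get_image(n)[:,:,::-1]; b=proj(n,[556.5,216,165]).astype(int); x0,y0=b[0]-35,b[1]-40
    s=7; z=cv2.resize(im[y0:y0+80,x0:x0+56 if n=="top" else x0+56],None,fx=s,fy=s,interpolation=cv2.INTER_CUBIC); raw=z.copy()
    def draw(c,r,h,col):
        P=np.array([(proj(n,[c[0]+r*np.cos(t),c[1]+r*np.sin(t),h])-(x0,y0)+.5)*s for t in a]); cv2.polylines(z,[P.astype(int).reshape(-1,1,2)],True,col,1)
    C=(556.5,216)
    draw(C,45,128,(0,255,0)); draw(C,25,178,(0,0,255)); draw(C,25,222,(255,0,255)); draw(C,35,128,(255,255,0))
    cv2.imwrite(f"pics/v{n}.png",np.hstack([raw,z])); print(n,x0,y0)
E
```

```text
t 25.5 pos [554.318  219.9424 158.5153] w 48.36396171286677 F [ 0.1258  0.0125 -3.7092]
x [-0.0001 -0.0001 -1.    ] z [ 0.2762  0.9611 -0.0001] q [-0.4722  0.5892  0.0747  1.7107 -0.0555  0.8439  0.9179]
total units [ 0.0007 -0.0001 -0.002 ] n 1 per row [ 0.0007 -0.0001 -0.002 ]
level fix units [ 0.     -0.001  -0.0009]
side 195 153
top 178 169
```

View pics/vside.png

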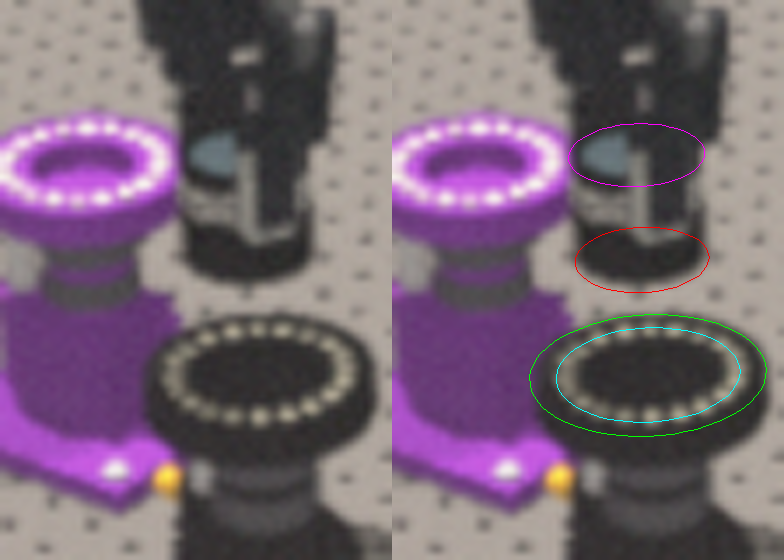

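View pics/vtop.png

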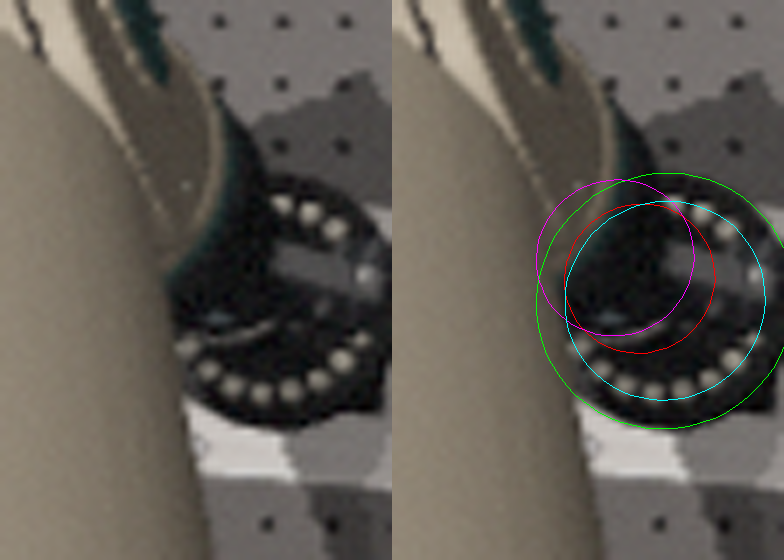

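Run:
```python
from h import *
np.set_printoptions(precision=2,suppress=True)
import glob
def meas(g,c0,r0,x0=0,y0=0):
    # g gray native; c0,r0 guess of underside centre px
    def cross(v,start,step,th):
        i=start
        while v[i+step]<th: i+=step
        a,b=v[i],v[i+step]; return i+step*(th-a)/(b-a)
    c=int(round(c0));r=int(round(r0)); out=[]
    th=95
    L=[];Rr=[];B=[]
    for rr in range(r-1,r+1):
        L.append(cross(g[rr],c,-1,th)); Rr.append(cross(g[rr],c,1,th))
    for cc in range(c-3,c+4): B.append(cross(g[:,cc],r,1,th))
    return L,Rr,B
ims={}
g=ctrl.get_image("side")[:,:,::-1].astype(np.uint8); cv2.imwrite("pics/side_v2.png",g); g=cv2.cvtColor(g,cv2.COLOR_BGR2GRAY).astype(float)
p=proj("side",[556.5,216,178]); print('pred',p); L,R,B=meas(g,p[0],p[1]-1); print('meas',L,R,B)
# reference: both17, side crop at (271,197), 4x
z=cv2.imread("pics/both17.png",0)[:,:400]; z=cv2.resize(z,(100,120),interpolation=cv2.INTER_AREA).astype(float)
q=proj("side",[513,-135.3,191]); print('pred17',q); L,R,B=meas(z,q[0]-271,q[1]-197-1); print(np.array(L)+271,np.array(R)+271,np.array(B)+197)
for P in((556.5,216,178),(513,-135.3,191)):
    a=np.linspace(0,2*np.pi,360); E=np.array([proj("side",[P[0]+25*np.cos(t),P[1]+25*np.sin(t),P[2]]) for t in a]); print('ellipse',E.min(0),E.max(0))
for l in("cell_a","view","station"):
    print(l,[(np.round(d['point'],1),d['conf']) for d in ctrl.mark_of(l,"side")])
print(g[200:212,195:260].min())
# ring outer edge columns
for rr in range(205,212):
    row=g[rr]; xs=[c for c in range(205,262) if row[c]<85]; print(rr,xs[0],xs[-1])
E=np.array([proj("side",[556.5+45*np.cos(t),216+45*np.sin(t),128]) for t in a]); print('ring',E.min(0),E.max(0))
```

```text
pred [230.24 189.57]
meas [np.float64(220.90243902439025), np.float64(220.5)] [np.float64(239.33333333333334), np.float64(239.2)] [np.float64(192.67307692307693), np.float64(192.77358490566039), np.float64(192.75510204081633), np.float64(192.97674418604652), np.float64(192.84782608695653), np.float64(192.70909090909092), np.float64(192.48076923076923)]
pred17 [322.63 247.03]
[311.3  311.36] [324.86 325.76] [252.77 252.8  252.8  252.8  252.82 252.82 252.7 ]
ellipse [220.67 184.98] [239.79 194.31]
ellipse [311.03 240.42] [334.27 253.9 ]
cell_a [(array([336. , 345.6]), 0.73), (array([230. , 187.9]), 0.6), (array([231.1, 189.6]), 0.25)]
view [(array([232. , 191.6]), 0.76), (array([141.7, 189.3]), 0.67), (array([205.3, 157.9]), 0.66)]
station [(array([181.4, 287.6]), 0.73), (array([234.3, 245.5]), 0.63), (array([149.8, 250.5]), 0.6), (array([206.4, 212.7]), 0.59)]
43.0
205 205 247
206 205 247
207 205 247
208 205 247
209 205 248
210 205 248
211 205 247
ring [214.19 197.48] [247.96 214.85]
```

Run:
```python
from h import *
from scipy.ndimage import map_coordinates
from scipy.optimize import minimize
np.set_printoptions(precision=2,suppress=True)
T={}
for n in("top","side"):
    g=cv2.imread(f"pics/{n}0.png",0).astype(np.float32)
    # LED: bright; restrict by contrast against black ring
    T[n]=np.clip(cv2.GaussianBlur(g,(0,0),.8),0,170)
a=np.linspace(0,2*np.pi,120)
def samp(n,x,y,r,z=128):
    f,cx,cy,R,t=K(n); W=np.stack([x+r*np.cos(a),y+r*np.sin(a),z+0*a]); c=R@W+t[:,None]
    return map_coordinates(T[n],[cy+f*c[1]/c[2],cx+f*c[0]/c[2]],order=1)
def cost(p,ns): return -sum(samp(n,p[0],p[1],p[2]).mean()-.5*samp(n,p[0],p[1],p[2]-7).mean()-.5*samp(n,p[0],p[1],p[2]+6).mean() for n in ns)
for ns in(["top"],["side"],["top","side"]):
    rs=[minimize(cost,(x,y,35),(ns,),method="Nelder-Mead") for x in(554,557,560) for y in(213,216,219)]
    r=min(rs,key=lambda r:r.fun); print(ns,r.x,r.fun)
# white base square
for n in("top",):
    im=cv2.imread("pics/top0.png"); 
    print([ (k,ray("top",np.array(k)/2.5+[120,160],12)[:2]) for k in((315,98),(304,199),(205,189))])
```

```text
['top'] [556.72 216.25  32.96] -66.55381774902344
['side'] [558.24 216.06  32.54] -50.64271545410156
['top', 'side'] [557.29 216.15  32.79] -114.93316650390625
[((315, 98), array([607.37, 156.18])), ((304, 199), array([496.82, 165.88])), ((205, 189), array([506.8 , 273.47]))]
```

>>> servo_tool:
  rows:
    - {"dx":0.0006,"dy":0,"dz":-0.0016,"wx":0,"wy":0,"wz":0,"fingers":1}
    - {"dx":0,"dy":0,"dz":0,"wx":0,"wy":0,"wz":0,"fingers":1}
    - {"dx":0,"dy":0,"dz":0,"wx":0,"wy":0,"wz":0,"fingers":1}
    - {"dx":0,"dy":0,"dz":0,"wx":0,"wy":0,"wz":0,"fingers":1}
    - {"dx":0,"dy":0,"dz":0,"wx":0,"wy":0,"wz":0,"fingers":1}

```text
clock: 26.42
eef_pos: [554.0, 218.8, 158.2]
tool_rot: [0.189, 1.571, 1.48]
force: [-0.5, 0.8, -3.2]
width: 47.8
```

```bash
python3 plan.py 554.6 218.5 158; python3 feel.py
python3 - <<'E'
from h import *
im=ctrl.get_image("side")[:,:,::-1]; cv2.imwrite("pics/sidef.png",im)
s=ctrl.read_state(); print(abs(s['qd']).max(),s['eef_pos'])
E
```

```text
t 26.425 pos [553.9893 218.8356 158.184 ] w 47.80432597097405 F [-0.452   0.7575 -3.2108]
x [ 0.      0.0001 -1.    ] z [0.2762 0.9611 0.0001] q [-0.4706  0.5885  0.0746  1.7132 -0.0556  0.8418  0.9195]
total units [ 0.0002 -0.0009 -0.0002] n 1 per row [ 0.0002 -0.0009 -0.0002]
level fix units [ 0.      0.0006 -0.0001]
t 26.975 [553.96719535 218.81621112 158.17108032] w 48.02360990750662
F [-0.11270944 -0.03058148 -3.11315826] [0.62671609 0.4976623  0.50055037]
tau [-1.98304087e-04 -5.40667984e+01  1.69920662e+00 -1.81893501e+01
  1.61194583e-02 -7.17639006e-03 -7.67568204e-06]
0.001644001421244722 [553.94629672 218.79501789 158.13459768]
```

View pics/sidef.png

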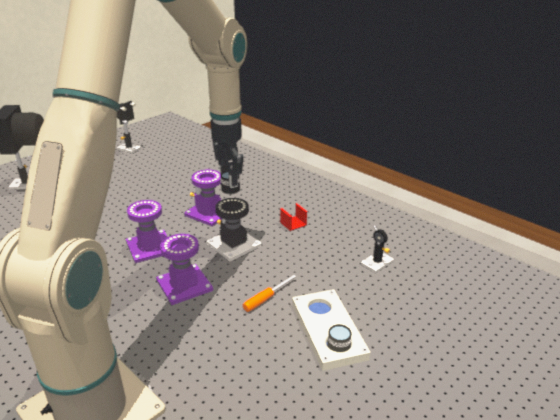

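The side view shows the heavy cell at (231,188) above the black ring at (233,208). The light cell is in its nest at (340,338), the other nest is empty, and the bystanders have not moved. The arm is still and level, so I'm handing in.

```bash
python3 -c "
from cell import ctrl
print(ctrl.finish_job())"
```

```text
the job is handed in; nothing more can be done
None
```

I lifted both cells in turn and took the heavier one to the black camera stand. I handed the job in at about 27 s with the cell held over the ring light; the interface gives no verdict.

- **Weighing:** the cell at about (513, -135) weighed about 3.4 N when lifted, and the one at about (454, -240) about 1.4 N. I put the first back in its own nest before lifting the second. I then lowered the lighter one into its own nest and released it only after feeling contact.
- **Final position:** the heavier cell is within about 1 mm of the ring's axis by my estimate. The ring was found at about (557, 216). The cell's underside is about 178 mm above the table, roughly 50 mm above the ring. The arm was still, the tool level, and the wrist load about 3.1 N.
- **Other things:** the last side picture showed the lighter cell seated, the other nest empty, and the stand and bystanders unmoved. Contact forces I saw were at most about 13 N.

**Readout disagreed with the cameras:** the reported tool height was about 36 mm lower than the cameras showed. Closing the fingers at a reported height level with the cell met nothing, which confirmed it. I therefore took heights from the pictures and the seated contact, and the two agreed to about 1 mm. There was also a sideways offset of about 2.5 mm in x and in y.

**Less certain:** in the top view the arm mostly hid the held cell, so the final centring relies on the side camera and the offset measured at the nest.

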